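# Hold the red colour cell in the light gauge

## Robot

A 6-joint arm with a two-finger parallel gripper is mounted at the origin on the work surface. World frame = base frame: x ahead of the robot, y to its left, z up, the work surface at z = 0. Lengths are in m, angles in rad, forces in N, time in s.
With the tool pointing down it reaches from about 0.35 to 0.85 m from the base axis. Payload 8.1 kg.
Tool frame: the origin (TCP) lies on the centre line of the jaws, within the pads' length; the fingertips stand 17 mm ahead of it and the grasp point (between the pads) lies 2 mm behind it; z points along the fingers, y is the direction in which the jaws open and shut (so a half turn about z gives the same grasp; the last joint's range is limited). The gripper opens to 93 mm and grips with 3 to 60 N. Pads are 15 mm wide; open, the fingers measure 128 mm over their backs; the gripper's body (75 mm by 188 mm) begins 65 mm behind the grasp point.
Start: joints at [1.191, 0.13, 1.488, -0, 1.523, -0.085], TCP at [0.174, 0.574, 0.236] pointing down, gripper open.
Joint ranges: [-2.96, 2.96], [-0.89, 2.26], [0.02, 2.5], [-1.34, 4.48], [0, 2.73], [-2.66, 2.66]. Speed limits (rad/s): [2.39, 2.39, 2.79, 3.14, 3.14, 3.14].

## Interface

Orientations are given as a 3x3 rotation matrix whose columns are the frame's x, y, z axes.
In Python, from bench import ctrl, optics gives the robot as it stands.
- The arm moves only by the tool step_arm, never from a script. Its argument "steps" is a list of rows, each an object of numbers: "rx", "ry", "rz": the turn, a rotation vector about the tool's x, y, z in degrees; "x", "y", "z": the shift along the tool's x, y, z in m; "claw": the finger opening in m, from 0 to 0.093. In form: [{"rx": .., "ry": .., "rz": .., "x": .., "y": .., "z": .., "claw": ..}, ...]. A call has 1 to 12 rows; each row shifts and turns the commanded pose from where the row before left it, along the tool's axes as they then stand; what a row does not reach is not made up. A row lasts 1/10 s, in which the tool goes at most 50 mm and 8.59 degrees, less where a joint would pass 70% of its speed; a pose out of reach is approached as far as the arm can. A call with a gripper value outside its range is refused whole. The fingers move at their own pace and stop on an object; the grip force is fixed at half the most. Time passes only in rows, so rows that do not move let the fingers close. It gives the time, the measured TCP pose, the force and the opening at its end, in the units of the state.
- ctrl.sense(): the state, without advancing time (a new reading comes with each control period).
- optics.snapshot(name): name is "scene" or "side" or "wrist"; returns the picture (480x640x3 uint8, blue, green, red); there is no depth.
- optics.camera_model(name): a dict with "K" (3x3 intrinsics, pixels), "rvec" (rotation vector, rad) and "tvec" (3), from world to camera coordinates, as OpenCV has them; the wrist camera has in their place "T_tool_cam" (4x4, takes a point from camera to tool coordinates, whose origin is the TCP and whose axes are the flange's). Camera axes: x right, y down, z forward; pixel columns grow to the right and rows downward; lengths in m; the calibration is good to about 2 mm. A picture is of the moment at which its call begins: read the wrist's pose just before it. camera_model takes no time and is no camera call.
- ctrl.close_job(): hands the job in, once; it reports no verdict.
The state is a dict: "clock": time; "joints": joint angles; "joint_velocities": joint speeds; "joint_efforts": joint torques, N m; "eef_pos": TCP position; "eef_rot": TCP orientation; "wrist_force": force on the tool from outside, world axes, zero at the start; "moment": the same for the moment, N m; "width": finger opening in m.
Only numpy, scipy, OpenCV 4.12 (cv2) and the standard library are available. Lean on these libraries where they do the work, as an engineer would, in place of code of your own. Each camera call takes 0.05 s, during which the arm holds its last target. There are 200 camera calls.

## Task

Swing the sample case's latch lever free, open the lid right back so that it stands up by itself, and take out the red colour cell, gripping it only by its two white frosted faces: the fingers must never touch its clear red windows. Hold it upright in the gap of the light gauge so that the beam goes squarely through the middle of its windows, without letting it touch any part of the gauge, and finish there while still holding it, steady. Leave the lid open, the other two cells in their sockets and the rest of the bench undisturbed.

Things in the scene. Friction and masses are not known exactly. Their poses are not given: they have to be found in the camera images.
- case: Sample case, a grey open box fixed to the bench: 140 mm along its x, 180 mm along its y, 75 mm high, walls and floor 6 mm thick. Origin: centre of its underside; its x points from the latch side to the hinge side. It stands left or right of the robot's middle line, turned a little. A bracket on its front carries the latch.
- sockets (a point): Centre of the middle one of three cell sockets in the case, on the socket floor, 12 mm above the table; axes as the case's. The others lie 50 mm to either side along y. Each is 32 mm (x) by 36 mm (y) wide between black rubber ribs whose tops are 26 mm above the table.
- latch (a joint): Latch lever on the front of the case, a flat steel bar swinging level about an upright pivot. 0 = shut, along the case's +y, across a steel tongue of the lid, which it holds down; grows to 1.1 rad (stop) as its free end swings away from the case (counter-clockwise from above). Clear of the tongue from about 0.6 rad. Light friction, stays where left. Starts between 0 and 0.15.
- latch_post (a point): Point on the axis of the upright red round post at the latch lever's free end (12 mm diameter), 12 mm below the top of the post; the post stands 32 mm clear above the bar. 111 mm above the table, 85 mm from the pivot.
- latch_pivot (a point): Point on the upright pivot axis of the latch lever, at the same height as latch_post (111 mm above the table).
- lid (a joint): Lid of the case, an orange 140 x 180 x 8 mm plate, 180 g, hinged on the case's far (+x) top rim. 0 = shut; grows to 1.95 rad (stop) as it opens up and back; pi/2 is upright. A stiff hinge (0.2 N m): it stays where left.
- lid_knob (a point): Grip point on the lid's black upright knob, 25 mm above the lid's top face and 10 mm below the knob's top. The knob is a block 18 mm along the hinge, 14 mm across, 35 mm tall, standing 120 mm from the hinge axis, on the lid's outer face (so on the far side once the lid is up). At lid = 0 its frame is the case's.
- lid_hinge (a point): Point on the lid's hinge axis (which runs along the case's y), level with lid_knob along that axis; 75.5 mm above the table.
- red_cell: Red colour cell, one of three glass blocks standing upright in the case's sockets (the three colours are in random order): 26 mm along its own x (between the two white frosted side faces), 30 mm along its own y (between the two red clear windows), 60 mm tall, about 90 g. Origin: centre of its underside, 12 mm above the table while in its socket. This is the one to take.
- red_centre (a point): Centre of the red cell, on the middle of its windows, 30 mm above its underside; axes as the cell's (x through the frosted faces, y through the windows).
- red_windows: The red cell's two clear windows, red plates 18 mm wide and 50 mm high in the middle of its two y faces, standing 1 mm proud; the fingers must not touch them. Origin as red_cell.
- yellow_cell: Yellow colour cell, one of three glass blocks standing upright in the case's sockets (the three colours are in random order): 26 mm along its own x (between the two white frosted side faces), 30 mm along its own y (between the two yellow clear windows), 60 mm tall, about 90 g. Origin: centre of its underside, 12 mm above the table while in its socket. To be left in its socket.
- green_cell: Green colour cell, one of three glass blocks standing upright in the case's sockets (the three colours are in random order): 26 mm along its own x (between the two white frosted side faces), 30 mm along its own y (between the two green clear windows), 60 mm tall, about 90 g. Origin: centre of its underside, 12 mm above the table while in its socket. To be left in its socket.
- gauge: Light gauge, fixed to the bench: a grey base 100 mm along its x, 190 mm along its y, 16 mm high, with a blue lamp post at its -y end and a white reader post at its +y end. Each post is 60 mm along x and its top is 98 mm above the table; the open gap between them is 90 mm along y. Origin: centre of its underside. It may stand left or right of the robot's middle line and is turned.
- beam (a point): Middle of the gauge's light beam, centred in the gap, 70 mm above the table. The beam (a thin yellow ray) runs level along this frame's y, from post to post; axes as the gauge's.
- sugar_jar: Loose jar with a red cap, 70 mm diameter, 100 mm tall, on the left; leave alone. Origin: centre of its underside.
- spatula: Loose spatula lying on the right; leave alone. Origin: its underside.
- spool: Loose wooden spool, 48 mm diameter, 40 mm tall, standing in front between the case and the gauge; leave alone. Origin: centre of its underside.

How it is judged:
By the outcome, as a careful person would: the job done as asked, in the order asked, and still so for the second after the job is handed in, while the arm keeps its last pose, push and grip.
It also fails if it takes over 58 s, if anything falls off the work surface, if the arm or the gripper's body presses on something with over 40 N, if the wrist force passes 120 N, or if a joint passes its speed limit or range.

## Working session

There is one attempt and no reset: what is moved stays moved. The work goes in short steps, Python scripts to look and compute and a tool call to move; the robot and the scene stay as the last step left them, time stands still between calls to the robot, and variables do not carry over. Pictures are saved under pics/ and viewed, about 8 in all and at most 12, crops included, and the job is handed in when it is done.

Besides the shell and the picture viewer there is one more tool, called as name(argument=value, ...), one argument or row to a line, values as JSON. step_arm: Moves the arm, as the interface text tells. Its arguments: {"type":"object","properties":{"steps":{"type":"array","items":{"type":"object","properties":{"rx":{"type":"number"},"ry":{"type":"number"},"rz":{"type":"number"},"x":{"type":"number"},"y":{"type":"number"},"z":{"type":"number"},"claw":{"type":"number"}}}}},"required":["steps"]}

```bash
ls; mkdir -p pics; python3 - <<'E'
from bench import ctrl, optics
import cv2, numpy as np
s=ctrl.sense(); print(s)
for n in ("scene","side","wrist"):
    print(n,optics.camera_model(n))
    cv2.imwrite(f"pics/{n}0.png",optics.snapshot(n))
E
```

```text
pics
{'clock': 0.0, 'joints': array([ 1.19057586e+00,  1.31168559e-01,  1.48926032e+00, -1.68664335e-05,
        1.52299575e+00, -8.53891195e-02]), 'joint_velocities': array([ 0.00057046,  0.00037053, -0.00052244,  0.00019297,  0.00064578,
        0.0008934 ]), 'joint_efforts': array([-1.37097846e-03, -5.59851158e+01, -4.91765678e+01,  7.66840903e-02,
        3.52562999e-02, -8.09782296e-05]), 'eef_pos': array([0.17412699, 0.57362114, 0.23459341]), 'eef_rot': array([[-9.56851356e-01,  2.90577082e-01, -6.64250876e-04],
       [ 2.90577808e-01,  9.56849843e-01, -1.70739992e-03],
       [ 1.39457058e-04, -1.82674450e-03, -9.99998322e-01]]), 'wrist_force': array([ 0.14574377, -0.16714058,  0.73165566]), 'moment': array([ 0.02408421, -0.00443896, -0.00083956]), 'width': 0.09291173316148314}
scene {'K': array([[437.74484004,   0.        , 324.83511253],
       [  0.        , 437.74484004, 241.1273493 ],
       [  0.        ,   0.        ,   1.        ]]), 'rvec': array([ 1.88583074,  1.25032131, -0.67172595]), 'tvec': array([-0.18691007, -0.19192493,  1.58893815])}
side {'K': array([[433.59012179,   0.        , 323.46657693],
       [  0.        , 433.59012179, 239.14608458],
       [  0.        ,   0.        ,   1.        ]]), 'rvec': array([ 2.15126028, -0.58906565,  0.2850705 ]), 'tvec': array([-0.45621889,  0.22633583,  0.89962413])}
wrist {'K': array([[415.43231993,   0.        , 317.7647353 ],
       [  0.        , 415.43231993, 240.37383647],
       [  0.        ,   0.        ,   1.        ]]), 'T_tool_cam': array([[-1.29311997e-03, -9.60790010e-01, -2.77274023e-01,
         7.71233692e-02],
       [ 9.99998650e-01, -9.61416961e-04, -1.33225034e-03,
        -8.33646940e-04],
       [ 1.01343687e-03, -2.77275371e-01,  9.60789957e-01,
        -1.48443603e-01],
       [ 0.00000000e+00,  0.00000000e+00,  0.00000000e+00,
         1.00000000e+00]])}
```

View pics/scene0.png

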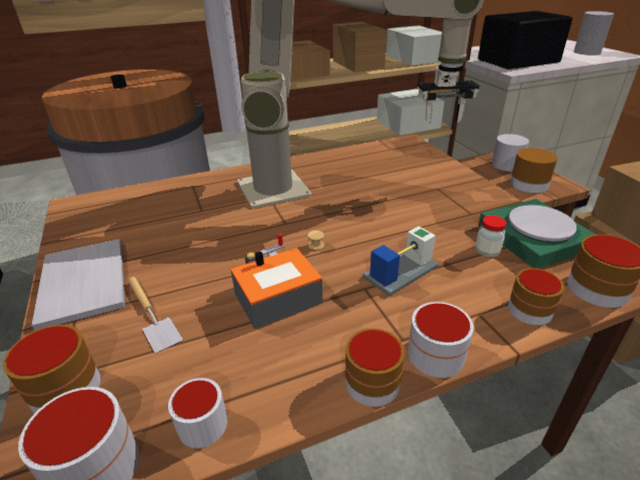

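View pics/side0.png

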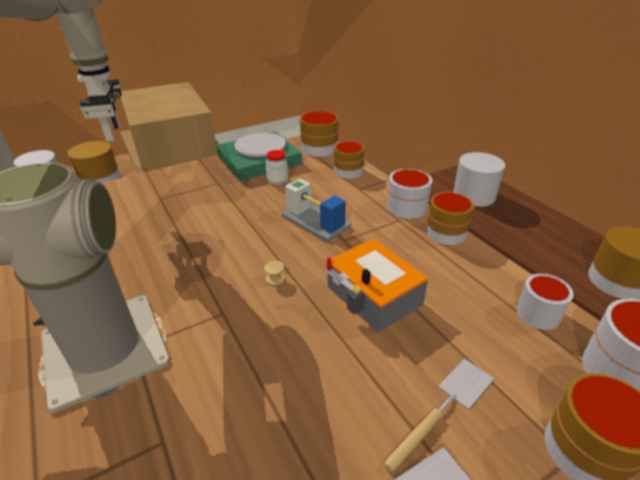

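The scene view shows the case with its orange lid at about (277,285), the red latch post at (280,238), the black knob at (259,258), the gauge with blue lamp at (384,265) and white reader at (420,245), and the spool at (316,240). The side view shows the same items, with the lid at (380,272), post at (329,264) and lamp at (333,213).

```bash
cat > h.py <<'E'
from bench import ctrl, optics
import cv2, numpy as np
def cam(name, s=None):
    m=optics.camera_model(name); K=m["K"]
    if name=="wrist":
        T=np.eye(4); T[:3,:3]=s["eef_rot"]; T[:3,3]=s["eef_pos"]; T=T@m["T_tool_cam"]
        return K,T[:3,:3],T[:3,3]
    R=cv2.Rodrigues(m["rvec"])[0]; return K,R.T,-R.T@m["tvec"]
def rays(c,uv):
    K,R,o=c; uv=np.atleast_2d(np.asarray(uv,float))
    d=np.c_[uv,np.ones(len(uv))]@np.linalg.inv(K).T@R.T
    return o,d/np.linalg.norm(d,axis=1)[:,None]
def onplane(c,uv,z):
    o,d=rays(c,uv); return o+d*((z-o[2])/d[:,2])[:,None]
def tri(obs):  # [(cam,uv)...]
    A=np.zeros((3,3));b=np.zeros(3)
    for c,uv in obs:
        o,d=rays(c,uv);P=np.eye(3)-np.outer(d[0],d[0]);A+=P;b+=P@o
    return np.linalg.solve(A,b)
def proj(c,p):
    K,R,o=c; q=(np.atleast_2d(p)-o)@R@K.T; return q[:,:2]/q[:,2:]
def blobs(img,lo,hi,amin=15):
    h=cv2.cvtColor(img,cv2.COLOR_BGR2HSV); m=cv2.inRange(h,np.array(lo),np.array(hi))
    n,l,st,ce=cv2.connectedComponentsWithStats(m)
    return [(ce[i],st[i],(l==i).astype(np.uint8)) for i in range(1,n) if st[i,4]>=amin]
E
python3 - <<'E'
from h import *
I={n:cv2.imread(f"pics/{n}0.png") for n in("scene","side")}
C={n:cam(n) for n in I}
for n in I:
    print(n,"cam at",C[n][2].round(3))
    for nm,lo,hi,z in (("orange",(5,200,150),(16,255,255),.0835),("blue",(105,150,40),(125,255,255),.098),("red",(0,200,80),(3,255,255),.123),("red2",(174,150,80),(180,255,255),.123)):
        for ce,st,m in blobs(I[n],lo,hi,12):
            if not(200<ce[0]<520 and 150<ce[1]<340): continue
            print(nm,ce.round(1),st)
            if nm=="orange" and st[4]>800:
                c=max(cv2.findContours(m,0,1)[0],key=len)[:,0]
                h=cv2.convexHull(c)[:,0]
                P=onplane(C[n],h,z)[:,:2].astype(np.float32)
                r=cv2.minAreaRect(P*1000);print("rect",r, cv2.boxPoints(r).round(0).tolist())
    x0=(200,200) 
    crop=I[n][195:330,220:450] if n=="scene" else I[n][165:335,240:440]
    cv2.imwrite(f"pics/{n}0c.png",cv2.resize(crop,None,fx=3.4,fy=3.4,interpolation=cv2.INTER_CUBIC))
E
```

```text
scene cam at [ 1.382 -0.356  0.748]
orange [274.  275.5] [ 231  248   90   56 1905]
rect ((574.4207153320312, -162.60806274414062), (141.788818359375, 178.4419403076172), 6.208492755889893) [[494.0, -82.0], [514.0, -259.0], [655.0, -244.0], [635.0, -66.0]]
blue [384.3 265. ] [371 246  29  40 879]
red [493.7 222.9] [483 216  23  15 278]
red [279.8 238.7] [278 234   4  11  37]
red [442.4 322.2] [ 416  304   53   37 1513]
side cam at [ 0.102 -0.736  0.718]
orange [410.  177.7] [394 170  33  16 356]
orange [451.6 201.6] [433 193  39  18 505]
orange [377.3 276.2] [ 330  239   98   68 1429]
rect ((570.3490600585938, -161.09381103515625), (141.37039184570312, 183.64442443847656), 6.085783958435059) [[490.0, -77.0], [510.0, -260.0], [650.0, -245.0], [631.0, -62.0]]
orange [405.4 267.8] [402 266   7   6  21]
blue [332.  213.9] [321 197  23  35 668]
red [275.6 154.9] [267 151  18   9 131]
red [328.8 264.2] [328 259   3  11  26]
```

View pics/side0c.png

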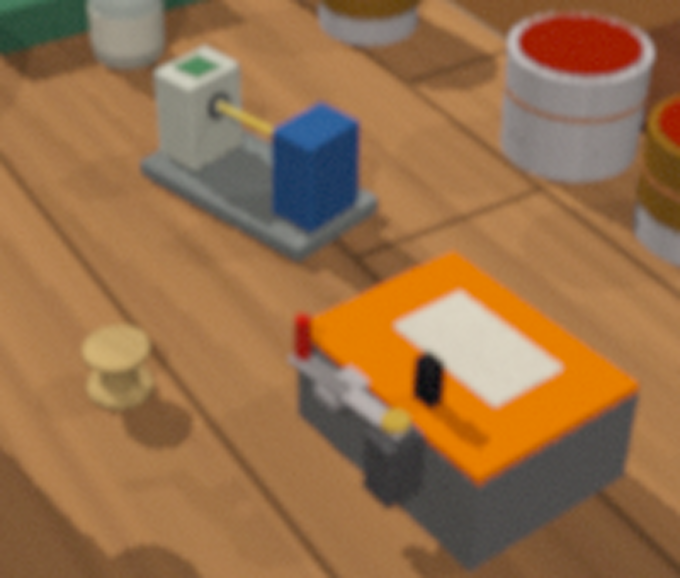

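```bash
python3 - <<'E'
from h import *
I={n:cv2.imread(f"pics/{n}0.png") for n in("scene","side")}
C={n:cam(n) for n in I}
p=tri([(C["scene"],(279.8,238.7)),(C["side"],(328.8,264.2))]);print("post centre",p)
# lamp: top hull of blue; white reader
for n,box in(("scene",(395,215,445,270)),("side",(275,175,325,225))):
    m=blobs(I[n],(105,150,40),(125,255,255),300)
    m=[b for b in m if 300<b[0][0]<400 and 200<b[0][1]<280][0]
    h=cv2.convexHull(np.argwhere(m[2])[:,::-1].astype(np.int32)); a=cv2.approxPolyDP(h,2.5,True)[:,0];print(n,"blue",a.tolist())
    x0,y0,x1,y1=box
    for ce,st,mm in blobs(I[n],(0,0,120),(180,70,255),60):
        if x0<ce[0]<x1 and y0<ce[1]<y1:
            h=cv2.convexHull(np.argwhere(mm)[:,::-1].astype(np.int32)); print(n,"white",ce.round(1),st[4],cv2.approxPolyDP(h,2,True)[:,0].tolist())
E
```

```text
post centre [ 0.47381801 -0.11778082  0.10836625]
scene blue [[399, 256], [395, 280], [385, 285], [371, 275], [373, 250], [384, 246]]
scene white [419.9 249.3] 831 [[407, 276], [403, 274], [400, 254], [408, 231], [419, 226], [434, 235], [437, 262], [427, 269]]
side blue [[332, 231], [321, 226], [321, 205], [335, 197], [343, 201], [343, 223]]
side white [298.  199.6] 799 [[314, 230], [282, 212], [285, 185], [298, 179], [309, 183], [319, 206]]
```

The side crop shows the lever along the front, with the red post at its +y end (crop ~(303,335)) and the brass pivot at (397,420). The knob is at (428,380), and the beam runs between the reader's hole at (218,103) and the lamp. I'll bring the wrist camera over the work area for closer measurements.

step_arm(
  steps=[
    {"z":-0.045},
    {"z":-0.045},
    {"x":-0.036,"y":-0.03,"z":-0.005},
    {"x":-0.036,"y":-0.03,"z":-0.005},
    {"x":-0.036,"y":-0.03,"z":-0.005},
    {"x":-0.036,"y":-0.03,"z":-0.005},
    {"x":-0.036,"y":-0.03,"z":-0.005},
    {"x":-0.036,"y":-0.03,"z":-0.005},
    {"x":-0.036,"y":-0.03,"z":-0.005},
    {"x":-0.036,"y":-0.03,"z":-0.005},
    {"x":-0.036,"y":-0.03,"z":-0.005},
    {"x":-0.036,"y":-0.03,"z":-0.005},
  ],
)

```text
invalid input
```

step_arm(
  steps=[
    {"x":-0.036,"y":-0.03,"z":-0.005},
    {"x":-0.036,"y":-0.03,"z":-0.005},
    {"x":-0.036,"y":-0.03,"z":-0.005},
    {"x":-0.036,"y":-0.03,"z":-0.005},
    {"rz":8.4},
    {"rz":8.4},
    {"rz":8.4},
    {"rz":8.4},
    {"rz":8.4},
    {"rz":8.4},
    {"rz":8.4},
    {"rz":8.2},
  ],
)

```text
invalid input
```

```bash
python3 - <<'E'
from h import *
s=ctrl.sense(); im=optics.snapshot("wrist"); cv2.imwrite("pics/w1.png",im)
import pickle; pickle.dump(s,open("pics/w1.pkl","wb"))
print(s["clock"],s["eef_pos"],s["eef_rot"].round(4),s["joints"].round(2))
E
```

```text
0.15 [0.17416272 0.57373192 0.23483031] [[-9.569e-01  2.906e-01 -5.000e-04]
 [ 2.906e-01  9.568e-01 -1.300e-03]
 [ 1.000e-04 -1.400e-03 -1.000e+00]] [ 1.19  0.13  1.49 -0.    1.52 -0.09]
```

View pics/w1.png

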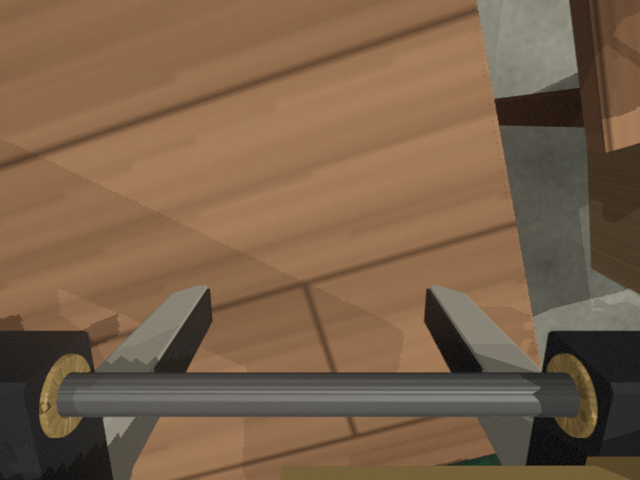

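The moves were refused, probably because every row needs all seven keys. The picture only shows table and fingers at the start pose, so I'll retry with full rows.

step_arm(
  steps=[
    {"rx":0,"ry":0,"rz":0,"x":0,"y":0,"z":-0.045,"claw":0.093},
    {"rx":0,"ry":0,"rz":0,"x":0,"y":0,"z":-0.045,"claw":0.093},
    {"rx":0,"ry":0,"rz":0,"x":-0.036,"y":-0.03,"z":-0.005,"claw":0.093},
    {"rx":0,"ry":0,"rz":0,"x":-0.036,"y":-0.03,"z":-0.005,"claw":0.093},
    {"rx":0,"ry":0,"rz":0,"x":-0.036,"y":-0.03,"z":-0.005,"claw":0.093},
    {"rx":0,"ry":0,"rz":0,"x":-0.036,"y":-0.03,"z":-0.005,"claw":0.093},
    {"rx":0,"ry":0,"rz":0,"x":-0.036,"y":-0.03,"z":-0.005,"claw":0.093},
    {"rx":0,"ry":0,"rz":0,"x":-0.036,"y":-0.03,"z":-0.005,"claw":0.093},
    {"rx":0,"ry":0,"rz":0,"x":-0.036,"y":-0.03,"z":-0.005,"claw":0.093},
    {"rx":0,"ry":0,"rz":0,"x":-0.036,"y":-0.03,"z":-0.005,"claw":0.093},
    {"rx":0,"ry":0,"rz":0,"x":-0.036,"y":-0.03,"z":-0.005,"claw":0.093},
    {"rx":0,"ry":0,"rz":0,"x":-0.036,"y":-0.03,"z":-0.005,"claw":0.093},
  ],
)

```text
clock: 1.4
eef_pos: [0.4322, 0.1807, 0.3759]
eef_rot: [[-0.957, 0.29, 0.0], [0.29, 0.957, 0.0], [-0.0, 0.0, -1.0]]
wrist_force: [0.3, 1.3, 0.3]
width: 0.0927
```

step_arm(
  steps=[
    {"rx":0,"ry":0,"rz":0,"x":-0.036,"y":-0.03,"z":-0.005,"claw":0.093},
    {"rx":0,"ry":0,"rz":0,"x":-0.036,"y":-0.03,"z":-0.005,"claw":0.093},
    {"rx":0,"ry":0,"rz":0,"x":-0.036,"y":-0.03,"z":-0.005,"claw":0.093},
    {"rx":0,"ry":0,"rz":8.4,"x":0,"y":0,"z":0,"claw":0.093},
    {"rx":0,"ry":0,"rz":8.4,"x":0,"y":0,"z":0,"claw":0.093},
    {"rx":0,"ry":0,"rz":8.4,"x":0,"y":0,"z":0,"claw":0.093},
    {"rx":0,"ry":0,"rz":8.4,"x":0,"y":0,"z":0,"claw":0.093},
    {"rx":0,"ry":0,"rz":8.4,"x":0,"y":0,"z":0,"claw":0.093},
    {"rx":0,"ry":0,"rz":8.4,"x":0,"y":0,"z":0,"claw":0.093},
    {"rx":0,"ry":0,"rz":8.4,"x":0,"y":0,"z":0,"claw":0.093},
    {"rx":0,"ry":0,"rz":8.2,"x":0,"y":0,"z":0,"claw":0.093},
    {"rx":0,"ry":0,"rz":0,"x":0,"y":0,"z":0,"claw":0.093},
  ],
)

```text
clock: 2.6
eef_pos: [0.5087, 0.065, 0.3905]
eef_rot: [[-0.104, 0.995, -0.0], [0.995, 0.104, -0.0], [0.0, -0.0, -1.0]]
wrist_force: [-0.1, -0.5, -1.1]
width: 0.093
```

```bash
python3 - <<'E'
from h import *
s=ctrl.sense(); im=optics.snapshot("wrist"); cv2.imwrite("pics/w2.png",im)
import pickle; pickle.dump(s,open("pics/w2.pkl","wb"))
print(s["clock"],s["eef_pos"],s["eef_rot"].round(4),s["joints"].round(2))
E
```

```text
2.6 [0.50874584 0.06495895 0.39047321] [[-1.040e-01  9.946e-01 -3.000e-04]
 [ 9.946e-01  1.040e-01 -0.000e+00]
 [ 0.000e+00 -3.000e-04 -1.000e+00]] [ 0.03 -0.12  1.46 -0.    1.8  -0.08]
```

View pics/w2.png

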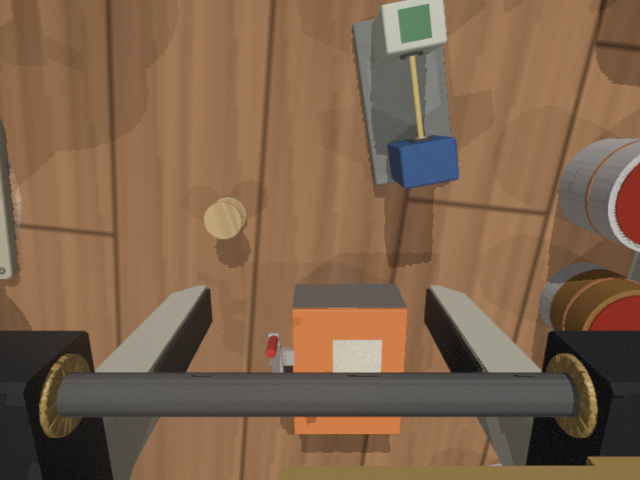

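The wrist view shows the gauge at upper right (lamp top at (423,160), reader top at (413,25), beam between (420,135) and (413,55)), the spool at (225,217), the lid at (350,370), and the latch post at (272,346).

```bash
cat > gauge.py <<'E'
from h import *
import pickle
def gauge(im,s,v=True):
    c=cam("wrist",s)
    out={}
    # beam
    for ce,st,m in blobs(im,(20,110,120),(34,255,255),60):
        q=np.argwhere(m)[:,::-1]
        P=onplane(c,q,.070)[:,:2]
        vx,vy,x0,y0=cv2.fitLine(P.astype(np.float32),2,0,.01,.01).ravel()
        t=(P-[x0,y0])@[vx,vy]
        if t.ptp() if hasattr(t,'ptp') else np.ptp(t)>.03:
            e=np.array([[x0,y0]])+np.outer([t.min(),t.max()],[vx,vy])
            print("beam px",ce.round(0),st[4],"ends",e.round(4).tolist(),"len",np.ptp(t).round(4),"yaw",np.degrees(np.arctan2(-vx*np.sign(vy),abs(vy))).round(2))
    for ce,st,m in blobs(im,(100,120,30),(125,255,255),400):
        h=cv2.convexHull(np.argwhere(m)[:,::-1].astype(np.int32)); a=cv2.approxPolyDP(h,3,True)[:,0]
        print("blue",a.tolist(),onplane(c,a,.098)[:,:2].round(4).tolist())
    for ce,st,m in blobs(im,(60,60,40),(95,255,255),100):
        h=cv2.convexHull(np.argwhere(m)[:,::-1].astype(np.int32)); r=cv2.minAreaRect(onplane(c,h[:,0],.098)[:,:2].astype(np.float32)*1000)
        print("green",ce.round(0),r)
E
python3 - <<'E'
from gauge import *
s=pickle.load(open("pics/w2.pkl","rb")); im=cv2.imread("pics/w2.png"); c=cam("wrist",s)
gauge(im,s)
for ce,st,m in blobs(im,(0,200,80),(4,255,255),30)+blobs(im,(172,180,80),(180,255,255),30): 
    if 255<ce[0]<290: print("red",ce,st, onplane(c,ce,.109).round(4))
for ce,st,m in blobs(im,(7,120,120),(14,255,255),3000):
    if 290<ce[0]<410:
        h=cv2.convexHull(np.argwhere(m)[:,::-1].astype(np.int32))[:,0]; r=cv2.minAreaRect(onplane(c,h,.0835)[:,:2].astype(np.float32)*1000);print(st,r)
g=cv2.cvtColor(im,cv2.COLOR_BGR2HSV); print("lid hsv",g[420,350],"beam",g[95,415],g[96,417],"lamp top",g[160,423],g[185,423])
# spool
for ce,st,m in blobs(im,(10,60,130),(30,255,255),500):
    print("o",ce.round(0),st)
E
```

```text
beam px [415. 100.] 113 ends [[0.5897, 0.2126], [0.6122, 0.1356]] len 0.0803 yaw 16.27
beam px [582. 371.] 157 ends [[0.8487, -0.1091], [0.8933, -0.1573]] len 0.0657 yaw 42.75
beam px [592. 408.] 176 ends [[0.8916, -0.158], [0.91, -0.2137]] len 0.0587 yaw 18.31
beam px [ 43. 408.] 146 ends [[0.1709, -0.2888], [0.1786, -0.2333]] len 0.056 yaw -7.86
beam px [472. 472.] 4543 ends [[0.4976, -0.3389], [0.9984, -0.2797]] len 0.5042 yaw -83.26
blue [[457, 177], [405, 187], [390, 144], [433, 136], [453, 138]] [[0.6527, 0.0985], [0.5997, 0.0823], [0.5771, 0.1249], [0.6199, 0.1374], [0.6408, 0.1375]]
green [415.  23.] ((583.615234375, 239.2401123046875), (28.372644424438477, 28.63115692138672), 16.159425735473633)
[ 254  246  186  127 7710] ((554.5032958984375, -76.84871673583984), (218.5976104736328, 165.21163940429688), 6.449244976043701)
lid hsv [ 12 166 206] beam [ 23 108 187] [ 24 107 191] lamp top [107 138 131] [123  59  90]
o [ 57. 125.] [    0     0   113   233 19818]
o [191. 163.] [  116     0   155   372 44488]
o [358. 212.] [  252     0   292   373 49475]
o [512.  94.] [  434     0   166   211 25875]
o [604. 111.] [ 560   48   80  129 4208]
o [536. 289.] [ 516  191   42  169 1662]
o [ 68. 286.] [    5   228   113   142 10191]
o [192. 449.] [ 130  417  114   63 6149]
o [402. 453.] [  244   417   396    63 15851]
```

step_arm(
  steps=[
    {"rx":0,"ry":0,"rz":0,"x":-0.036,"y":-0.011,"z":0.028,"claw":0.093},
    {"rx":0,"ry":0,"rz":0,"x":-0.036,"y":-0.011,"z":0.028,"claw":0.093},
    {"rx":0,"ry":0,"rz":0,"x":-0.036,"y":-0.011,"z":0.028,"claw":0.093},
    {"rx":0,"ry":0,"rz":0,"x":-0.036,"y":-0.011,"z":0.028,"claw":0.093},
    {"rx":0,"ry":0,"rz":0,"x":-0.034,"y":-0.01,"z":0.028,"claw":0.093},
    {"rx":0,"ry":0,"rz":0,"x":0,"y":0,"z":0,"claw":0.04},
    {"rx":0,"ry":0,"rz":0,"x":0,"y":0,"z":0,"claw":0.04},
    {"rx":0,"ry":0,"rz":0,"x":0,"y":0,"z":0,"claw":0.04},
  ],
)

```text
clock: 3.45
eef_pos: [0.4748, -0.1172, 0.2519]
eef_rot: [[-0.109, 0.994, 0.002], [0.994, 0.109, -0.0], [-0.0, 0.002, -1.0]]
wrist_force: [-0.1, 0.2, 0.2]
width: 0.0736
```

```bash
python3 - <<'E'
from h import *
s=ctrl.sense(); im=optics.snapshot("wrist"); cv2.imwrite("pics/w3.png",im)
import pickle; pickle.dump(s,open("pics/w3.pkl","wb"))
print(s["clock"],s["eef_pos"],s["width"]); c=cam("wrist",s)
h=cv2.cvtColor(im,cv2.COLOR_BGR2HSV)
for ce,st,m in blobs(im,(0,170,60),(6,255,255),80)+blobs(im,(170,150,60),(180,255,255),80):
    q=np.argwhere(m)[:,::-1]; print("red",ce.round(1),st,onplane(c,ce,.115).round(4))
for lo,hi,nm in(((20,100,80),(32,255,255),"brass"),((0,0,0),(180,255,28),"black"),((6,140,120),(16,255,255),"orange")):
  for ce,st,m in blobs(im,lo,hi,250): print(nm,ce.round(1),st)
E
```

```text
3.45 [ 0.47475605 -0.11720814  0.25186862] 0.07356391204204357
red [316.  229.1] [309 217  15  24 294] [[ 0.473  -0.1154  0.115 ]]
brass [324.2 324.8] [314 314  22  22 361]
brass [531.9 394. ] [515 354  26  84 420]
brass [100.8 403.1] [ 96 373  12  59 275]
brass [454.  470.9] [ 220  456  420   24 5370]
black [518.2 422.2] [ 485  332   82  133 2941]
black [117.4 447. ] [  83  373   71  107 3031]
orange [422.2 255.6] [  341   176   187   197 21766]
```

View pics/w3.png

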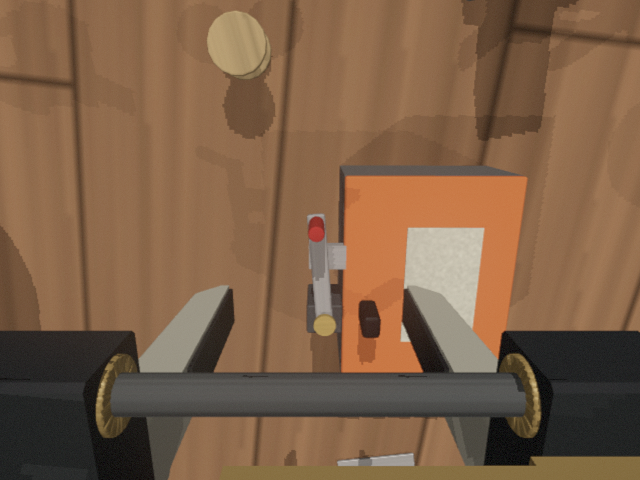

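```bash
python3 - <<'E'
from h import *
import pickle
s=pickle.load(open("pics/w3.pkl","rb")); im=cv2.imread("pics/w3.png"); c=cam("wrist",s)
h=cv2.cvtColor(im,cv2.COLOR_BGR2HSV)
print("red col 316 V",h[215:243:2,316,2].tolist())
print("knob V",[(r,im[r,370].tolist()) for r in range(298,342,5)])
print("post top",onplane(c,(316.3,232),.123).round(4)," pivot",onplane(c,(324.2,324.8),.097).round(4))
m=cv2.inRange(h,(6,140,110),(16,255,255)); q=np.argwhere(m[170:372,335:535])[:,::-1]+[335,170]
# left edge & top edge & right edge lines
L=[];R=[];T=[]
for r in range(185,285,4):
    w=np.flatnonzero(m[r,335:540])+335; L.append((w[0]-.5,r)); R.append((w[-1]+.5,r))
for x in range(352,520,4):
    w=np.flatnonzero(m[165:240,x])+165; T.append((x,w[0]-.5))
for nm,e in(("L",L),("R",R),("T",T)):
    P=onplane(c,e,.0835)[:,:2].astype(np.float32); l=cv2.fitLine(P,4,0,.001,.001).ravel(); print(nm,np.degrees(np.arctan2(l[1],l[0])).round(2),l[2:].round(4))
k=cv2.inRange(im,(0,0,0),(60,60,60))[295:345,352:392]; q=np.argwhere(k)[:,::-1]+[352,295]
print("knob box",q.min(0),q.max(0))
E
```

```text
red col 316 V [164, 142, 144, 143, 145, 144, 181, 178, 178, 176, 173, 170, 170, 158]
knob V [(298, [62, 108, 187]), (303, [27, 40, 59]), (308, [28, 40, 61]), (313, [33, 44, 62]), (318, [56, 60, 76]), (323, [34, 39, 62]), (328, [35, 39, 59]), (333, [33, 38, 55]), (338, [44, 76, 140])]
post top [[ 0.4732 -0.1153  0.123 ]]  pivot [[ 0.4885 -0.1987  0.097 ]]
L -83.69 [ 0.4965 -0.1295]
R -84.07 [ 0.6344 -0.1099]
T 6.16 [ 0.5715 -0.0707]
knob box [360 302] [379 336]
```

The post, pivot and case agree: yaw 6.2°, lever at about 0.07 rad, lever arm 84.8 mm. I'll lower around the post.

step_arm(
  steps=[
    {"rx":0,"ry":0,"rz":0,"x":0.002,"y":-0.0015,"z":0,"claw":0.035},
    {"rx":0,"ry":0,"rz":0,"x":0,"y":0,"z":0,"claw":0.035},
    {"rx":0,"ry":0,"rz":0,"x":0,"y":0,"z":0.03,"claw":0.035},
    {"rx":0,"ry":0,"rz":0,"x":0,"y":0,"z":0.03,"claw":0.035},
    {"rx":0,"ry":0,"rz":0,"x":0,"y":0,"z":0.03,"claw":0.035},
    {"rx":0,"ry":0,"rz":0,"x":0,"y":0,"z":0.03,"claw":0.035},
    {"rx":0,"ry":0,"rz":0,"x":0,"y":0,"z":0.015,"claw":0.035},
    {"rx":0,"ry":0,"rz":0,"x":0,"y":0,"z":0,"claw":0.014},
    {"rx":0,"ry":0,"rz":0,"x":0,"y":0,"z":0,"claw":0.014},
    {"rx":0,"ry":0,"rz":0,"x":0,"y":0,"z":0,"claw":0.014},
    {"rx":0,"ry":0,"rz":0,"x":0,"y":0,"z":0,"claw":0.014},
  ],
)

```text
clock: 4.6
eef_pos: [0.4734, -0.1162, 0.1173]
eef_rot: [[-0.107, 0.994, 0.003], [0.994, 0.107, -0.001], [-0.001, 0.002, -1.0]]
wrist_force: [-0.6, -0.6, 0.6]
width: 0.0149
```

step_arm(
  steps=[
    {"rx":0,"ry":0,"rz":0,"x":-0.0013,"y":-0.0103,"z":0,"claw":0.014},
    {"rx":0,"ry":0,"rz":0,"x":-0.0026,"y":-0.01,"z":0,"claw":0.014},
    {"rx":0,"ry":0,"rz":0,"x":-0.0038,"y":-0.0097,"z":0,"claw":0.014},
    {"rx":0,"ry":0,"rz":0,"x":-0.005,"y":-0.0091,"z":0,"claw":0.014},
    {"rx":0,"ry":0,"rz":0,"x":-0.006,"y":-0.0085,"z":0,"claw":0.014},
    {"rx":0,"ry":0,"rz":0,"x":-0.007,"y":-0.0076,"z":0,"claw":0.014},
    {"rx":0,"ry":0,"rz":0,"x":-0.0079,"y":-0.0068,"z":0,"claw":0.014},
    {"rx":0,"ry":0,"rz":0,"x":-0.0049,"y":-0.0034,"z":0,"claw":0.014},
    {"rx":0,"ry":0,"rz":0,"x":0,"y":0,"z":0,"claw":0.014},
    {"rx":0,"ry":0,"rz":0,"x":0,"y":0,"z":0,"claw":0.04},
    {"rx":0,"ry":0,"rz":0,"x":0,"y":0,"z":0,"claw":0.04},
    {"rx":0,"ry":0,"rz":0,"x":0,"y":0,"z":0,"claw":0.04},
  ],
)

```text
clock: 5.8
eef_pos: [0.4115, -0.1609, 0.1156]
eef_rot: [[-0.107, 0.994, -0.0], [0.994, 0.107, 0.0], [0.0, -0.0, -1.0]]
wrist_force: [-0.3, 0.5, -0.6]
width: 0.0335
```

step_arm(
  steps=[
    {"rx":0,"ry":0,"rz":0,"x":0,"y":0,"z":-0.035,"claw":0.04},
    {"rx":0,"ry":0,"rz":0,"x":0,"y":0,"z":-0.045,"claw":0.04},
    {"rx":0,"ry":0,"rz":0,"x":0,"y":0.03,"z":-0.045,"claw":0.04},
    {"rx":0,"ry":0,"rz":0,"x":0,"y":0.04,"z":-0.02,"claw":0.04},
    {"rx":0,"ry":0,"rz":0,"x":0,"y":0.04,"z":0,"claw":0.04},
    {"rx":0,"ry":0,"rz":0,"x":0,"y":0,"z":0,"claw":0.04},
  ],
)

```text
clock: 6.4
eef_pos: [0.5218, -0.1487, 0.2561]
eef_rot: [[-0.109, 0.994, -0.0], [0.994, 0.109, 0.001], [0.001, -0.0, -1.0]]
wrist_force: [-1.5, 0.5, -0.5]
width: 0.0403
```

```bash
cat >> h.py <<'E'
import pickle
YAW=np.radians(6.15); CC=np.array([.571,-.1615]); EX=np.array([np.cos(YAW),np.sin(YAW)]); EY=np.array([-np.sin(YAW),np.cos(YAW)])
def case(p): p=np.asarray(p)[...,:2]-CC; return np.stack([p@EX,p@EY],-1)
def world(x,y): return CC+x*EX+y*EY
def shot(name,tag):
    s=ctrl.sense(); im=optics.snapshot(name); cv2.imwrite(f"pics/{tag}.png",im); pickle.dump(s,open(f"pics/{tag}.pkl","wb")); return s,im
E
python3 - <<'E'
from h import *
s=pickle.load(open("pics/w3.pkl","rb"));c=cam("wrist",s)
p=onplane(c,[(371.5,328)],.1185);print("knob w3",p,case(p))
s,im=shot("wrist","w4"); print(s["clock"],s["eef_pos"]);c=cam("wrist",s)
for ce,st,m in blobs(im,(0,170,60),(6,255,255),80): print("red",ce,st,onplane(c,ce,.115).round(4))
k=cv2.inRange(im,(0,0,0),(60,65,85))
n,l,st,ce=cv2.connectedComponentsWithStats(k)
for i in range(1,n):
    if st[i,4]>100 and st[i,1]<380: print("dark",st[i],ce[i].round(1),case(onplane(c,ce[i],.105)).round(4))
cv2.imwrite("pics/w4c.png",cv2.resize(im[180:370,200:440],None,fx=3,fy=3,interpolation=cv2.INTER_CUBIC))
E
```

```text
knob w3 [[ 0.52258232 -0.18641869  0.1185    ]] [[-0.05080861 -0.0195882 ]]
6.4 [ 0.5218     -0.14867582  0.25610733]
red [166.69942197 234.86416185] [154 223  28  25 346] [[ 0.413  -0.1636  0.115 ]]
red [628.33333333 472.43295019] [615 466  25  14 261] [[ 0.8113 -0.3348  0.115 ]]
dark [437   0  26 101 683] [449.8  53.5] [[0.0395 0.137 ]]
dark [261 246  29   8 186] [275.7 249.6] [[-0.0799  0.0005]]
dark [306 258  17  33 538] [314.2 274.2] [[-0.0509 -0.0193]]
dark [ 243  289   30   85 1110] [260.1 338.3] [[-0.0946 -0.0743]]
dark [ 365  290   34   84 1077] [375.8 340.4] [[-0.0013 -0.0761]]
dark [    0   331   640   149 47219] [304.5 401.6] [[-0.0593 -0.1341]]
```

View pics/w4c.png

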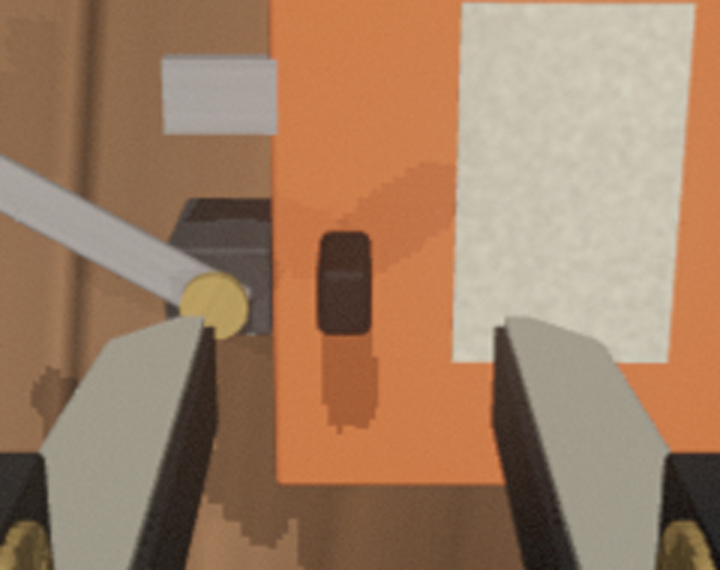

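The latch is swung clear at about 1.03 rad: in the crop the lever slopes away to the left from the pivot at (213,305), well off the tongue at (220,95). The knob is at (345,283). Next I'll turn the tool for the knob and test how a row combines a turn with a shift.

step_arm(
  steps=[
    {"rx":0,"ry":0,"rz":8,"x":-0.0376,"y":0,"z":0,"claw":0.04},
    {"rx":0,"ry":0,"rz":8.2,"x":0,"y":0,"z":0,"claw":0.04},
    {"rx":0,"ry":0,"rz":8.2,"x":0,"y":0,"z":0,"claw":0.04},
    {"rx":0,"ry":0,"rz":8.2,"x":0,"y":0,"z":0,"claw":0.04},
    {"rx":0,"ry":0,"rz":8.2,"x":0,"y":0,"z":0,"claw":0.04},
    {"rx":0,"ry":0,"rz":8.2,"x":0,"y":0,"z":0,"claw":0.04},
    {"rx":0,"ry":0,"rz":8.2,"x":0,"y":0,"z":0,"claw":0.04},
    {"rx":0,"ry":0,"rz":8.2,"x":0,"y":0,"z":0,"claw":0.04},
    {"rx":0,"ry":0,"rz":8.2,"x":0,"y":0,"z":0,"claw":0.04},
    {"rx":0,"ry":0,"rz":8.2,"x":0,"y":0,"z":0,"claw":0.04},
    {"rx":0,"ry":0,"rz":8.2,"x":0,"y":0,"z":0,"claw":0.04},
    {"rx":0,"ry":0,"rz":0,"x":0,"y":0,"z":0,"claw":0.04},
  ],
)

```text
clock: 7.65
eef_pos: [0.5216, -0.187, 0.2573]
eef_rot: [[0.995, 0.104, -0.0], [0.104, -0.995, -0.0], [-0.0, 0.0, -1.0]]
wrist_force: [0.7, 0.2, 0.2]
width: 0.0403
```

Turn first, then shift along the new axes. Now I'll lower onto the knob and grip it.

step_arm(
  steps=[
    {"rx":0,"ry":0,"rz":0,"x":0.0019,"y":-0.0005,"z":0.04,"claw":0.04},
    {"rx":0,"ry":0,"rz":0,"x":0,"y":0,"z":0.04,"claw":0.04},
    {"rx":0,"ry":0,"rz":0,"x":0,"y":0,"z":0.04,"claw":0.04},
    {"rx":0,"ry":0,"rz":0,"x":0,"y":0,"z":0.026,"claw":0.04},
    {"rx":0,"ry":0,"rz":0,"x":0,"y":0,"z":0,"claw":0.04},
    {"rx":0,"ry":0,"rz":0,"x":0,"y":0,"z":0,"claw":0.01},
    {"rx":0,"ry":0,"rz":0,"x":0,"y":0,"z":0,"claw":0.01},
    {"rx":0,"ry":0,"rz":0,"x":0,"y":0,"z":0,"claw":0.01},
    {"rx":0,"ry":0,"rz":0,"x":0,"y":0,"z":0,"claw":0.01},
    {"rx":0,"ry":0,"rz":0,"x":0,"y":0,"z":0,"claw":0.01},
    {"rx":0,"ry":0,"rz":0,"x":0,"y":0,"z":0,"claw":0.01},
  ],
)

```text
clock: 8.75
eef_pos: [0.5256, -0.1858, 0.1136]
eef_rot: [[0.994, 0.107, 0.003], [0.107, -0.994, 0.0], [0.003, -0.0, -1.0]]
wrist_force: [-1.0, 5.1, 6.7]
width: 0.0179
```

step_arm(
  steps=[
    {"rx":0,"ry":-7,"rz":0,"x":0.0037,"y":0,"z":-0.0146,"claw":0.01},
    {"rx":0,"ry":-7,"rz":0,"x":0.0037,"y":0,"z":-0.0146,"claw":0.01},
    {"rx":0,"ry":-7,"rz":0,"x":0.0037,"y":0,"z":-0.0146,"claw":0.01},
    {"rx":0,"ry":0,"rz":0,"x":0,"y":0,"z":0,"claw":0.01},
  ],
)

```text
clock: 9.15
eef_pos: [0.543, -0.1839, 0.1518]
eef_rot: [[0.926, 0.109, -0.361], [0.102, -0.994, -0.039], [-0.363, -0.001, -0.932]]
wrist_force: [3.0, 2.3, -0.0]
width: 0.018
```

step_arm(
  steps=[
    {"rx":0,"ry":-7,"rz":0,"x":0.0037,"y":0,"z":-0.0146,"claw":0.01},
    {"rx":0,"ry":-7,"rz":0,"x":0.0037,"y":0,"z":-0.0146,"claw":0.01},
    {"rx":0,"ry":-7,"rz":0,"x":0.0037,"y":0,"z":-0.0146,"claw":0.01},
    {"rx":0,"ry":-7,"rz":0,"x":0.0037,"y":0,"z":-0.0146,"claw":0.01},
    {"rx":0,"ry":0,"rz":0,"x":0,"y":0,"z":0,"claw":0.01},
  ],
)

```text
clock: 9.65
eef_pos: [0.5817, -0.1799, 0.1839]
eef_rot: [[0.65, 0.109, -0.752], [0.075, -0.994, -0.079], [-0.756, -0.005, -0.654]]
wrist_force: [7.7, 8.8, -20.8]
width: 0.0177
```

```bash
python3 - <<'E'
from h import *
s=ctrl.sense(); print(s["joints"].round(2), s["moment"].round(2), case(s["eef_pos"]).round(4), s["wrist_force"])
E
```

```text
[-0.23  1.02  0.6  -0.35  2.32  1.09] [ 1.23 -4.   -1.05] [ 0.0087 -0.0194] [  7.65729164   8.84247625 -20.84863714]
```

Lid is up roughly 45°, but the arm is nearing its j5 limit and the force is building. I'll release, back off along the knob, right the tool, and push from inside.

step_arm(
  steps=[
    {"rx":0,"ry":0,"rz":0,"x":0,"y":0,"z":0,"claw":0.045},
    {"rx":0,"ry":0,"rz":0,"x":0,"y":0,"z":0,"claw":0.045},
    {"rx":0,"ry":0,"rz":0,"x":0,"y":0,"z":0,"claw":0.045},
    {"rx":0,"ry":0,"rz":0,"x":0,"y":0,"z":0,"claw":0.045},
    {"rx":0,"ry":0,"rz":0,"x":0,"y":0,"z":-0.02,"claw":0.045},
    {"rx":0,"ry":0,"rz":0,"x":0,"y":0,"z":-0.02,"claw":0.045},
    {"rx":0,"ry":0,"rz":0,"x":0,"y":0,"z":-0.02,"claw":0.045},
    {"rx":0,"ry":0,"rz":0,"x":0,"y":0,"z":0,"claw":0.045},
  ],
)

```text
clock: 10.45
eef_pos: [0.6276, -0.176, 0.2352]
eef_rot: [[0.666, 0.108, -0.739], [0.071, -0.994, -0.081], [-0.743, 0.002, -0.669]]
wrist_force: [0.4, 0.6, -0.4]
width: 0.0451
```

```bash
python3 - <<'E'
from h import *
s=ctrl.sense(); print(s["joints"].round(2), case(s["eef_pos"]).round(4), s["eef_pos"][2],s["wrist_force"].round(1))
im=optics.snapshot("side"); cv2.imwrite("pics/side1.png",im); cv2.imwrite("pics/side1c.png",cv2.resize(im[150:370,260:480],None,fx=2.5,fy=2.5))
E
```

```text
[-0.22  1.24  0.15 -0.42  2.52  1.  ] [ 0.0547 -0.0205] 0.23522723067307483 [ 0.4  0.6 -0.4]
```

View pics/side1c.png

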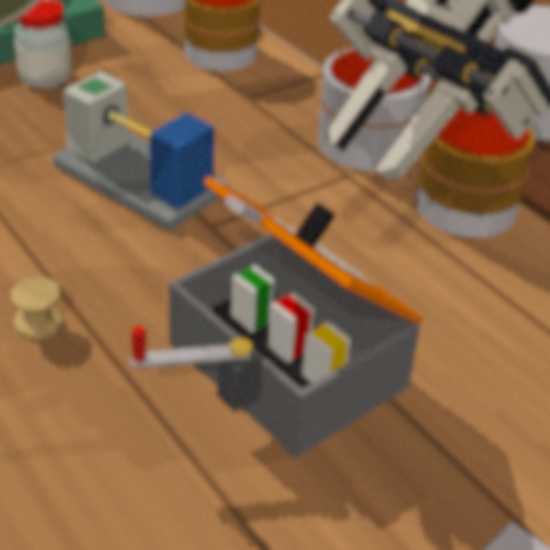

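The crop shows the lid standing at about 45°. The cells are green at (252,300), red in the middle at (290,328), and yellow at (326,352), with white faces toward the robot. The latch is swung out. I'll right the tool and go around to the inner side of the lid.

step_arm(
  steps=[
    {"rx":0,"ry":8,"rz":0,"x":0,"y":0,"z":0,"claw":0.01},
    {"rx":0,"ry":8,"rz":0,"x":0,"y":0,"z":0,"claw":0.01},
    {"rx":0,"ry":8,"rz":0,"x":0,"y":0,"z":0,"claw":0.01},
    {"rx":0,"ry":8,"rz":0,"x":0,"y":0,"z":0,"claw":0.01},
    {"rx":0,"ry":8,"rz":0,"x":0,"y":0,"z":0,"claw":0.01},
    {"rx":0,"ry":8,"rz":0,"x":0,"y":0,"z":-0.015,"claw":0.01},
    {"rx":0,"ry":0,"rz":0,"x":-0.04,"y":0,"z":0,"claw":0.01},
    {"rx":0,"ry":0,"rz":0,"x":-0.04,"y":0,"z":0,"claw":0.0},
    {"rx":0,"ry":0,"rz":0,"x":-0.04,"y":0,"z":0,"claw":0.0},
    {"rx":0,"ry":0,"rz":0,"x":-0.02,"y":0,"z":0,"claw":0.0},
    {"rx":0,"ry":0,"rz":0,"x":0,"y":0,"z":0,"claw":0.0},
  ],
)

```text
clock: 11.6
eef_pos: [0.4884, -0.1936, 0.2594]
eef_rot: [[0.991, 0.11, -0.074], [0.109, -0.994, -0.01], [-0.075, 0.002, -0.997]]
wrist_force: [0.2, 0.0, 0.2]
width: 0.0007
```

```bash
python3 - <<'E'
from h import *
s=ctrl.sense(); print(s["joints"].round(2), case(s["eef_pos"]).round(4), s["eef_pos"][2],s["wrist_force"].round(1))
E
```

```text
[-0.45 -0.02  1.6  -0.04  1.62  1.01] [-0.0856 -0.023 ] 0.25943960205373573 [0.2 0.  0.2]
```

step_arm(
  steps=[
    {"rx":0,"ry":4.3,"rz":0,"x":0,"y":0,"z":0.03,"claw":0.0},
    {"rx":0,"ry":0,"rz":0,"x":0,"y":0,"z":0.03,"claw":0.0},
    {"rx":0,"ry":0,"rz":0,"x":0,"y":0,"z":0.032,"claw":0.0},
    {"rx":0,"ry":0,"rz":0,"x":0.02,"y":0,"z":0,"claw":0.0},
    {"rx":0,"ry":0,"rz":0,"x":0.02,"y":0,"z":0,"claw":0.0},
    {"rx":0,"ry":0,"rz":0,"x":0.02,"y":0,"z":0,"claw":0.0},
    {"rx":0,"ry":0,"rz":0,"x":0.02,"y":0,"z":0,"claw":0.0},
    {"rx":0,"ry":0,"rz":0,"x":0.02,"y":0,"z":0,"claw":0.0},
    {"rx":0,"ry":0,"rz":0,"x":0.02,"y":0,"z":0,"claw":0.0},
  ],
)

```text
clock: 12.5
eef_pos: [0.6088, -0.1802, 0.1672]
eef_rot: [[0.994, 0.112, -0.001], [0.112, -0.994, -0.002], [-0.001, 0.001, -1.0]]
wrist_force: [-1.5, -0.3, 1.5]
width: 0.0003
```

step_arm(
  steps=[
    {"rx":0,"ry":0,"rz":0,"x":0.015,"y":0,"z":0,"claw":0.0},
    {"rx":0,"ry":0,"rz":0,"x":0.015,"y":0,"z":0,"claw":0.0},
    {"rx":0,"ry":0,"rz":0,"x":0.01,"y":0,"z":0,"claw":0.0},
    {"rx":0,"ry":0,"rz":0,"x":0.006,"y":0,"z":0,"claw":0.0},
    {"rx":0,"ry":0,"rz":0,"x":0,"y":0,"z":0,"claw":0.0},
  ],
)

```text
clock: 13.0
eef_pos: [0.6545, -0.1751, 0.1669]
eef_rot: [[0.994, 0.113, -0.001], [0.113, -0.994, -0.001], [-0.002, 0.001, -1.0]]
wrist_force: [0.0, 0.0, -0.4]
width: 0.0005
```

step_arm(
  steps=[
    {"rx":0,"ry":0,"rz":0,"x":0.004,"y":0,"z":0,"claw":0.0},
    {"rx":0,"ry":0,"rz":0,"x":0.004,"y":0,"z":0,"claw":0.0},
    {"rx":0,"ry":0,"rz":0,"x":0.003,"y":0,"z":0,"claw":0.0},
  ],
)

```text
clock: 13.3
eef_pos: [0.6647, -0.1748, 0.1675]
eef_rot: [[0.994, 0.113, -0.004], [0.113, -0.994, -0.002], [-0.004, 0.002, -1.0]]
wrist_force: [-16.9, 0.3, 6.3]
width: 0.0006
```

The lid reached its stop, since the force rose to 17 N. I'll back off, rise, and turn the jaws along the case's x over the cells.

step_arm(
  steps=[
    {"rx":0,"ry":0,"rz":0,"x":-0.02,"y":0,"z":0,"claw":0.0},
    {"rx":0,"ry":0,"rz":0,"x":-0.03,"y":0,"z":-0.03,"claw":0.0},
    {"rx":0,"ry":0,"rz":0,"x":-0.03,"y":0,"z":-0.035,"claw":0.04},
    {"rx":0,"ry":0,"rz":0,"x":-0.03,"y":0,"z":-0.035,"claw":0.04},
    {"rx":0,"ry":0,"rz":0,"x":0,"y":0,"z":-0.02,"claw":0.04},
    {"rx":0,"ry":0,"rz":-8.2,"x":0,"y":0,"z":0,"claw":0.04},
    {"rx":0,"ry":0,"rz":-8.2,"x":0,"y":0,"z":0,"claw":0.04},
    {"rx":0,"ry":0,"rz":-8.2,"x":0,"y":0,"z":0,"claw":0.04},
    {"rx":0,"ry":0,"rz":-8.2,"x":0,"y":0,"z":0,"claw":0.04},
    {"rx":0,"ry":0,"rz":-8.2,"x":0,"y":0,"z":0,"claw":0.04},
    {"rx":0,"ry":0,"rz":-8.2,"x":0,"y":0,"z":0,"claw":0.04},
    {"rx":0,"ry":0,"rz":-8.2,"x":0,"y":0,"z":0,"claw":0.04},
  ],
)

```text
clock: 14.5
eef_pos: [0.5575, -0.1871, 0.2887]
eef_rot: [[0.435, 0.901, 0.001], [0.901, -0.435, -0.003], [-0.002, 0.002, -1.0]]
wrist_force: [0.2, -0.4, 0.3]
width: 0.0401
```

step_arm(
  steps=[
    {"rx":0,"ry":0,"rz":-8.2,"x":0,"y":0,"z":0,"claw":0.04},
    {"rx":0,"ry":0,"rz":-8.2,"x":0,"y":0,"z":0,"claw":0.04},
    {"rx":0,"ry":0,"rz":-8.2,"x":0,"y":0,"z":0,"claw":0.04},
    {"rx":0,"ry":0,"rz":-8.2,"x":0,"y":0,"z":0,"claw":0.04},
    {"rx":0,"ry":0,"rz":0,"x":0,"y":0,"z":0,"claw":0.04},
  ],
)

```text
clock: 15.0
eef_pos: [0.5574, -0.187, 0.2886]
eef_rot: [[-0.119, 0.993, 0.001], [0.993, 0.119, -0.003], [-0.003, 0.001, -1.0]]
wrist_force: [0.1, -0.1, -0.5]
width: 0.0401
```

```bash
python3 - <<'E'
from h import *
s,im=shot("wrist","w5"); print(s["clock"],s["eef_pos"].round(4),s["eef_rot"].round(3).tolist(),s["width"],case(s["eef_pos"]))
E
```

```text
15.0 [ 0.5574 -0.187   0.2886] [[-0.119, 0.993, 0.001], [0.993, 0.119, -0.003], [-0.003, 0.001, -1.0]] 0.04005892043986641 [-0.01624256 -0.02391373]
```

View pics/w5.png

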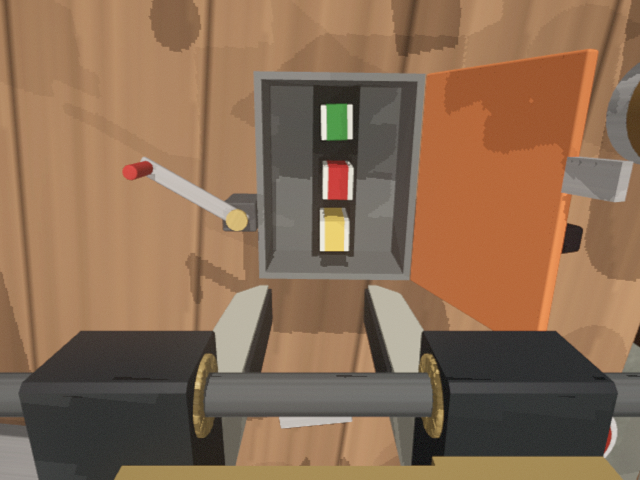

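The lid leans right back (orange, right). The red cell's top is at about (338,180) between green (337,122) and yellow (335,228), and its white faces are left and right. The latch is out at (137,170). This was the 9th picture.

```bash
python3 - <<'E'
from h import *
s=pickle.load(open("pics/w5.pkl","rb")); im=cv2.imread("pics/w5.png"); c=cam("wrist",s)
h=cv2.cvtColor(im,cv2.COLOR_BGR2HSV)
for nm,lo,hi in(("red",(0,130,90),(6,255,255)),("red2",(172,130,90),(180,255,255)),("green",(45,100,60),(80,255,255)),("yellow",(18,90,110),(32,255,255))):
    for ce,st,m in blobs(im,lo,hi,100):
        if 310<ce[0]<365 and 95<ce[1]<260:
            q=np.argwhere(m)[:,::-1]
            r=cv2.minAreaRect(onplane(c,q,.072)[:,:2].astype(np.float32)*1000); print(nm,ce.round(1),st, np.round(r[0],1),np.round(r[1],1),round(r[2],1),case(np.array(r[0])/1000).round(4))
for r in range(156,206,4): print(r,[ "".join("W" if (v[1]<70 and v[2]>120) else "R" if (v[0]<8 or v[0]>170) and v[1]>120 and v[2]>110 else "." for v in h[r,312:364])])
# lid: inner-face top edge y; case rim edges
print("proj case corners", proj(c,[np.r_[world(x,y),.075] for x,y in((-.07,-.09),(-.07,.09),(.07,.09),(.07,-.09))]).round(0).tolist())
for th in (1.7,1.8,1.95):
    print(th, proj(c,[np.r_[world(.07-.14*np.cos(th),y),.0755+.14*np.sin(th)] for y in(.09,-.09)]).round(0).tolist())
E
```

```text
red [337.5 180. ] [327 161  21  39 733] [ 570.9 -160.2] [17.3 33.7] 7.9 [0.0001 0.0013]
green [336.5 121.5] [326 103  21  38 755] [ 563.6 -111.3] [16.7 30.3] 7.9 [-0.002   0.0507]
yellow [333.8 229.6] [324 208  20  44 831] [ 573.6 -205.2] [17.1 40.7] 7.7 [-0.0021 -0.0437]
156 ['....................................................']
160 ['....................................................']
164 ['...........WWWW.RRRRRRRRRRRRRRRRRRRWWWW.............']
168 ['...........WWWWW.RRRRRRRRRRRRRRRRRRR.WWWWW..........']
172 ['...........WWWWW.RRRRRRRRRRRRRRRRRRRWWWWWW..........']
176 ['..........WWWWWW.RRRRRRRRRRRRRRRRRRRWWWWWW..........']
180 ['..........WWWWWW.RRRRRRRRRRRRRRRRRRRWWWWWW....W..W..']
184 ['..........WWWWWWRRRRRRRRRRRRRRRRRRRRWWWWW..........W']
188 ['..........WWWWWWRRRRRRRRRRRRRRRRRRR.WWWWW..........W']
192 ['..........WWWWWWRRRRRRRRRRRRRRRRRRR.WWWWW.....W..W.W']
196 ['..........WWWWWWRRRRRRRRRRRRRRRRRRR.WWWWW....WW..W..']
200 ['.............................................W.WWW..']
204 ['.............................................WW.W...']
proj case corners [[260.0, 278.0], [253.0, 70.0], [426.0, 72.0], [410.0, 279.0]]
1.7 [[534.0, 42.0], [488.0, 364.0]]
1.8 [[559.0, 43.0], [509.0, 362.0]]
1.95 [[592.0, 46.0], [536.0, 357.0]]
```

Red cell is centred at case (0, 0). I'll use a 4° lean away from the lid so the gripper body clears it while going down.

step_arm(
  steps=[
    {"rx":0,"ry":0,"rz":0,"x":0.0237,"y":0.017,"z":0.02,"claw":0.045},
    {"rx":0,"ry":0,"rz":0,"x":0,"y":0,"z":0.04,"claw":0.045},
    {"rx":0,"ry":0,"rz":0,"x":0,"y":0,"z":0.04,"claw":0.045},
    {"rx":0,"ry":0,"rz":0,"x":0,"y":0,"z":0.04,"claw":0.045},
    {"rx":-4,"ry":0,"rz":0,"x":0,"y":0,"z":0,"claw":0.045},
    {"rx":0,"ry":0,"rz":0,"x":0,"y":0,"z":0,"claw":0.045},
  ],
)

```text
clock: 15.65
eef_pos: [0.569, -0.1612, 0.1452]
eef_rot: [[-0.112, 0.992, 0.065], [0.994, 0.112, 0.008], [0.0, 0.066, -0.998]]
wrist_force: [1.4, 0.1, 0.6]
width: 0.045
```

```bash
python3 - <<'E'
from h import *
s,im=shot("wrist","w6"); print(s["clock"],s["eef_pos"].round(4),s["eef_rot"].round(3).tolist(),s["width"],case(s["eef_pos"])); c=cam("wrist",s)
for ce,st,m in blobs(im,(0,130,90),(6,255,255),300):
    q=np.argwhere(m)[:,::-1]; r=cv2.minAreaRect(onplane(c,q,.072)[:,:2].astype(np.float32)*1000); print(ce.round(1),st, np.round(r[0],1),np.round(r[1],1),round(r[2],1),case(np.array(r[0])/1000).round(4))
E
```

```text
15.65 [ 0.569  -0.1612  0.1452] [[-0.112, 0.992, 0.065], [0.994, 0.112, 0.008], [0.0, 0.066, -0.998]] 0.04500508111863604 [-0.00198321  0.00052784]
[313.9 252.2] [ 298  217   33   71 2063] [ 570.9 -156.1] [17.5 41.8] 7.3 [0.0005 0.0054]
```

step_arm(
  steps=[
    {"rx":0,"ry":0,"rz":0,"x":0,"y":0.0025,"z":0.0,"claw":0.045},
    {"rx":0,"ry":0,"rz":0,"x":0,"y":-0.0014,"z":0.0207,"claw":0.045},
    {"rx":0,"ry":0,"rz":0,"x":0,"y":-0.0014,"z":0.0207,"claw":0.045},
    {"rx":0,"ry":0,"rz":0,"x":0,"y":-0.0014,"z":0.0207,"claw":0.045},
    {"rx":0,"ry":0,"rz":0,"x":0,"y":-0.0014,"z":0.0207,"claw":0.045},
    {"rx":0,"ry":0,"rz":0,"x":0,"y":0,"z":0,"claw":0.045},
  ],
)

```text
clock: 16.3
eef_pos: [0.5729, -0.1612, 0.0637]
eef_rot: [[-0.116, 0.991, 0.066], [0.993, 0.116, 0.007], [-0.001, 0.066, -0.998]]
wrist_force: [-0.3, -0.1, 0.1]
width: 0.0451
```

step_arm(
  steps=[
    {"rx":0,"ry":0,"rz":0,"x":0,"y":-0.0015,"z":0.001,"claw":0.045},
    {"rx":0,"ry":0,"rz":0,"x":0,"y":0,"z":0,"claw":0.015},
    {"rx":0,"ry":0,"rz":0,"x":0,"y":0,"z":0,"claw":0.015},
    {"rx":0,"ry":0,"rz":0,"x":0,"y":0,"z":0,"claw":0.015},
    {"rx":0,"ry":0,"rz":0,"x":0,"y":0,"z":0,"claw":0.015},
    {"rx":0,"ry":0,"rz":0,"x":0,"y":0,"z":0,"claw":0.015},
    {"rx":0,"ry":0,"rz":0,"x":0,"y":0,"z":0,"claw":0.015},
  ],
)

```text
clock: 17.0
eef_pos: [0.5729, -0.1621, 0.0653]
eef_rot: [[-0.117, 0.991, 0.07], [0.993, 0.116, 0.005], [-0.003, 0.07, -0.998]]
wrist_force: [-0.9, 0.6, 5.7]
width: 0.0269
```

step_arm(
  steps=[
    {"rx":0,"ry":0,"rz":0,"x":0,"y":0.0007,"z":-0.01,"claw":0.015},
    {"rx":0,"ry":0,"rz":0,"x":0,"y":0.0014,"z":-0.02,"claw":0.015},
    {"rx":0,"ry":0,"rz":0,"x":0,"y":0.0014,"z":-0.02,"claw":0.015},
    {"rx":0,"ry":0,"rz":0,"x":0,"y":0.0014,"z":-0.02,"claw":0.015},
    {"rx":0,"ry":0,"rz":0,"x":0,"y":0.0014,"z":-0.02,"claw":0.015},
    {"rx":0,"ry":0,"rz":0,"x":0,"y":0.0021,"z":-0.03,"claw":0.015},
    {"rx":0,"ry":0,"rz":0,"x":0,"y":0.0021,"z":-0.03,"claw":0.015},
    {"rx":4,"ry":0,"rz":0,"x":0,"y":0,"z":-0.02,"claw":0.015},
    {"rx":0,"ry":0,"rz":0,"x":0,"y":0,"z":0,"claw":0.015},
  ],
)

```text
clock: 17.9
eef_pos: [0.5729, -0.162, 0.2386]
eef_rot: [[-0.117, 0.993, 0.004], [0.993, 0.117, -0.005], [-0.005, 0.003, -1.0]]
wrist_force: [-0.2, 0.2, -0.5]
width: 0.027
```

```bash
python3 - <<'E'
from h import *
s,im=shot("wrist","w7"); print(s["clock"],s["eef_pos"].round(4),s["eef_rot"].round(4).tolist(),s["width"],s["wrist_force"].round(2)); c=cam("wrist",s)
si=optics.snapshot("side"); sc=optics.snapshot("scene"); cv2.imwrite("pics/side2.png",si); cv2.imwrite("pics/scene2.png",sc)
p=s["eef_pos"]
tiles=[]
for n,i in(("wrist",im),("side",si),("scene",sc)):
    u=proj(cam(n,s),p)[0] if n!="wrist" else proj(c,p)[0]; print(n,u)
    w=60 if n!="wrist" else 130
    x,y=int(u[0]),int(u[1]); x=min(max(x,w),639-w); y=min(max(y,w),479-w)
    tiles.append(cv2.resize(i[y-w:y+w,x-w:x+w],(390,390),interpolation=cv2.INTER_CUBIC)); print(x-w,y-w)
cv2.imwrite("pics/t1.png",cv2.resize(np.hstack(tiles),(800,267)))
E
```

```text
17.9 [ 0.5729 -0.162   0.2386] [[-0.117, 0.9931, 0.0039], [0.9931, 0.117, -0.0047], [-0.0051, 0.0034, -1.0]] 0.026957555780828465 [-0.17  0.24 -0.48]
wrist [319.08720921 321.62981093]
189 191
side [382.07165762 210.43764323]
322 150
scene [269.69934816 218.22821508]
209 158
```

View pics/t1.png

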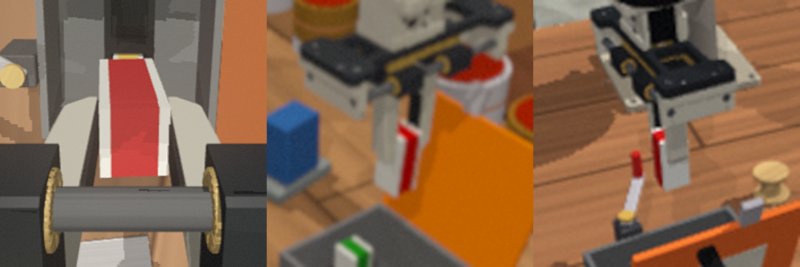

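The tiles show the cell held by its white faces, but its lower end is about 4 mm off to the tool's −y. The cell therefore kept its upright pose while the tool was tilted 4°. I'll measure that tilt numerically.

```bash
cat > cellm.py <<'E'
from h import *
def edges(im,r0,r1,step=4,c0=270,c1=380):
    h=cv2.cvtColor(im,cv2.COLOR_BGR2HSV); out=[]
    for r in range(r0,r1,step):
        v=h[r,c0:c1]; R=((v[:,0]<9)|(v[:,0]>168))&(v[:,1]>120)&(v[:,2]>50)
        x=np.flatnonzero(R)
        if len(x)>8: out.append((r,c0+np.percentile(x,2),c0+np.percentile(x,98),len(x),int(np.median(v[x,2])), int(np.median(v[x,1]))))
    return out
E
python3 - <<'E'
from cellm import *
im=cv2.imread("pics/w7.png")
for o in edges(im,235,372): print(o)
cv2.imwrite("pics/w7z.png",cv2.resize(im[235:375,265:385],None,fx=4.2,fy=4.2,interpolation=cv2.INTER_CUBIC))
s=pickle.load(open("pics/w7.pkl","rb")); c=cam("wrist",s)
E
```

```text
(251, np.float64(295.7), np.float64(329.3), 36, 175, 176)
(255, np.float64(295.72), np.float64(330.28), 37, 176, 176)
(259, np.float64(295.74), np.float64(331.26), 38, 175, 175)
(263, np.float64(295.78), np.float64(333.22), 40, 176, 174)
(267, np.float64(296.78), np.float64(334.22), 40, 176, 174)
(271, np.float64(296.8), np.float64(335.2), 41, 176, 173)
(275, np.float64(296.82), np.float64(336.18), 42, 176, 173)
(279, np.float64(296.86), np.float64(338.14), 44, 177, 172)
(283, np.float64(296.88), np.float64(339.12), 45, 177, 170)
(287, np.float64(297.88), np.float64(340.12), 45, 177, 170)
(291, np.float64(297.9), np.float64(341.1), 46, 180, 170)
(295, np.float64(297.92), np.float64(342.08), 47, 177, 170)
(299, np.float64(297.92), np.float64(342.08), 47, 183, 170)
(303, np.float64(297.92), np.float64(342.08), 47, 183, 170)
(307, np.float64(297.92), np.float64(342.08), 47, 183, 170)
(311, np.float64(297.92), np.float64(342.08), 47, 183, 169)
(315, np.float64(297.92), np.float64(342.08), 47, 183, 170)
(319, np.float64(297.92), np.float64(342.08), 47, 183, 169)
(323, np.float64(297.92), np.float64(342.08), 47, 183, 170)
(327, np.float64(297.92), np.float64(342.08), 47, 184, 169)
(331, np.float64(297.9), np.float64(341.1), 46, 198, 170)
(335, np.float64(297.9), np.float64(341.1), 46, 198, 170)
(339, np.float64(297.9), np.float64(341.1), 46, 199, 170)
(343, np.float64(298.88), np.float64(341.12), 45, 207, 171)
(347, np.float64(298.88), np.float64(341.12), 45, 207, 172)
(351, np.float64(298.88), np.float64(341.12), 45, 207, 172)
(355, np.float64(298.88), np.float64(341.12), 45, 207, 172)
(359, np.float64(298.88), np.float64(341.12), 45, 207, 172)
(363, np.float64(298.34), np.float64(314.65999999999997), 18, 172, 151)
```

View pics/w7z.png

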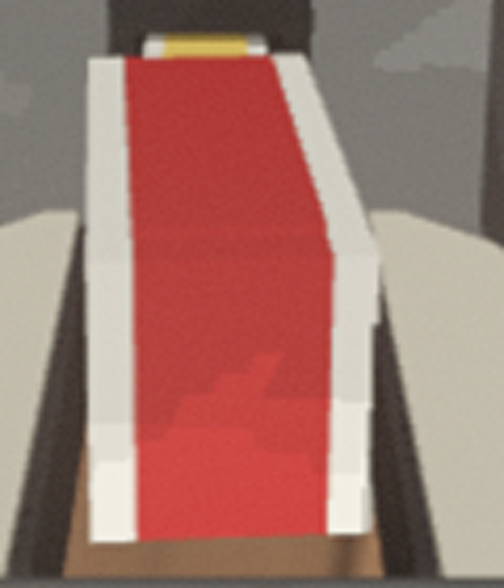

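The zoom shows the block's corners clearly: front lower edge (88,57)–(303,57), top front edge (88,255)–(378,253), top back edge (90,540)–(368,534). Next is a PnP for the cell's pose in the tool.

```bash
python3 - <<'E'
from h import *
from scipy.spatial.transform import Rotation as Ro
z=np.array([(88,57),(304,56),(86,255),(378,253),(91,541),(369,534),(127,57),(275,56),(133,254),(331,252),(138,540),(327,535)],float)
uv=z/4.2+[265,235]-.38
B=15; o=np.array([(B,-13,60),(B,13,60),(B,-13,0),(B,13,0),(-B,-13,0),(-B,13,0),(B,-9,60),(B,9,60),(B,-9,0),(B,9,0),(-B,-9,0),(-B,9,0)],float)/1000
m=optics.camera_model("wrist");K=m["K"];T=m["T_tool_cam"]
ok,rv,t=cv2.solvePnP(o,uv,K,None,flags=cv2.SOLVEPNP_SQPNP)
ok,rv,t=cv2.solvePnP(o,uv,K,None,rv,t,True)
R=T[:3,:3]@cv2.Rodrigues(rv)[0]; tt=T[:3,:3]@t.ravel()+T[:3,3]
pr=cv2.projectPoints(o,rv,t,K,None)[0][:,0]; print("res",np.abs(pr-uv).max(0),np.sqrt(((pr-uv)**2).mean()))
print("cell->tool rotvec deg",np.degrees(Ro.from_matrix(R).as_rotvec()).round(2)); print("top centre in tool mm",(tt*1000).round(1)); print("cell centre in tool",((tt+R@[0,0,.03])*1000).round(1), "vertical axis in tool",R[:,2].round(3))
s=pickle.load(open("pics/w7.pkl","rb")); print("world vertical axis of cell",(s["eef_rot"]@R[:,2]).round(3))
E
```

```text
res [1.47707301 1.00554937] 0.6543851270557763
cell->tool rotvec deg [3.73 0.2  0.4 ]
top centre in tool mm [-2.9  0.3 -1.2]
cell centre in tool [-2.8 -1.7 28.7] vertical axis in tool [ 0.004 -0.065  0.998]
world vertical axis of cell [-0.061 -0.009 -0.998]
```

The cell leans 3.7° about tool x, and a matching tool lean will stand it upright. I'll carry it to above the gauge, turning to the gauge's yaw.

step_arm(
  steps=[
    {"rx":0,"ry":0,"rz":-4.8,"x":0,"y":0,"z":-0.01,"claw":0.015},
    {"rx":0,"ry":0,"rz":-4.7,"x":0,"y":0,"z":-0.01,"claw":0.015},
    {"rx":0,"ry":0,"rz":0,"x":0.02,"y":0.008,"z":0,"claw":0.015},
    {"rx":0,"ry":0,"rz":0,"x":0.038,"y":0.0148,"z":0,"claw":0.015},
    {"rx":0,"ry":0,"rz":0,"x":0.038,"y":0.0148,"z":0,"claw":0.015},
    {"rx":0,"ry":0,"rz":0,"x":0.038,"y":0.0148,"z":0,"claw":0.015},
    {"rx":0,"ry":0,"rz":0,"x":0.038,"y":0.0148,"z":0,"claw":0.015},
    {"rx":0,"ry":0,"rz":0,"x":0.038,"y":0.0148,"z":0,"claw":0.015},
    {"rx":0,"ry":0,"rz":0,"x":0.038,"y":0.0148,"z":0,"claw":0.015},
    {"rx":0,"ry":0,"rz":0,"x":0.038,"y":0.0148,"z":0,"claw":0.015},
    {"rx":-3.7,"ry":0,"rz":0,"x":0.02,"y":0.008,"z":0,"claw":0.015},
    {"rx":0,"ry":0,"rz":0,"x":0,"y":0,"z":0,"claw":0.015},
  ],
)

```text
clock: 19.25
eef_pos: [0.5986, 0.1685, 0.2508]
eef_rot: [[-0.282, 0.957, 0.059], [0.959, 0.282, 0.017], [-0.0, 0.062, -0.998]]
wrist_force: [1.0, -0.3, 0.1]
width: 0.0263
```

```bash
python3 - <<'E'
from gauge import *
s,im=shot("wrist","w8"); print(s["clock"],s["eef_pos"].round(4),s["eef_rot"].round(4).tolist(),s["width"])
gauge(im,s)
h=cv2.cvtColor(im,cv2.COLOR_BGR2HSV); c=cam("wrist",s); print("pred beam mid px",proj(c,[.602,.173,.07]))
# white reader top edges
for ce,st,m in blobs(im,(0,0,165),(180,60,255),400):
    hh=cv2.convexHull(np.argwhere(m)[:,::-1].astype(np.int32)); a=cv2.approxPolyDP(hh,3,True)[:,0]
    if ce[1]<330: print("white",ce.round(0),st,a.tolist(),onplane(c,a,.098)[:,:2].round(4).tolist())
for r in range(150,260,8): print(r,[tuple(h[r,x]) for x in range(296,336,5)] if r in(190,206) else "",end="")
E
```

```text
19.25 [0.5986 0.1685 0.2508] [[-0.2824, 0.9575, 0.0594], [0.9593, 0.2818, 0.0172], [-0.0002, 0.0618, -0.9981]] 0.026263451855966916
beam px [239. 373.] 106 ends [[0.5786, 0.0309], [0.583, -0.002]] len 0.0332 yaw 7.71
beam px [237. 413.] 181 ends [[0.5821, -0.0035], [0.5937, -0.0479]] len 0.046 yaw 14.65
beam px [354. 470.] 8044 ends [[0.4536, -0.1286], [0.9449, -0.0092]] len 0.5056 yaw -76.33
green [313. 126.] ((583.4016723632812, 239.23886108398438), (28.317703247070312, 28.399599075317383), 16.448535919189453)
pred beam mid px [[310.56218995 213.91135042]]
white [312. 124.] [ 271   93   84   64 3428] [[353, 155], [274, 156], [271, 94], [354, 94]] [[0.6165, 0.2283], [0.5625, 0.212], [0.55, 0.2516], [0.6046, 0.2678]]
white [290. 308.] [ 284  249   13  114 1106] [[296, 249], [295, 362], [286, 362], [284, 296], [290, 249]] [[0.596, 0.1496], [0.6212, 0.0556], [0.614, 0.0538], [0.5972, 0.11], [0.5916, 0.1484]]
white [366. 318.] [ 334  249   67  123 3093] [[383, 370], [372, 371], [342, 361], [334, 249], [340, 249], [383, 294], [399, 324]] [[0.6948, 0.0662], [0.686, 0.063], [0.6586, 0.0659
[... 345 characters left out ...]
t8(35), np.uint8(15), np.uint8(105)), (np.uint8(36), np.uint8(12), np.uint8(105)), (np.uint8(24), np.uint8(101), np.uint8(199)), (np.uint8(28), np.uint8(30), np.uint8(109)), (np.uint8(30), np.uint8(14), np.uint8(107)), (np.uint8(34), np.uint8(17), np.uint8(106)), (np.uint8(30), np.uint8(12), np.uint8(108))]198 206 [(np.uint8(40), np.uint8(14), np.uint8(109)), (np.uint8(30), np.uint8(12), np.uint8(105)), (np.uint8(45), np.uint8(14), np.uint8(108)), (np.uint8(24), np.uint8(104), np.uint8(197)), (np.uint8(24), np.uint8(32), np.uint8(112)), (np.uint8(40), np.uint8(14), np.uint8(108)), (np.uint8(34), np.uint8(17), np.uint8(107)), (np.uint8(30), np.uint8(14), np.uint8(106))]214 222 230 238 246 254
```

The reader's green square agrees with the earlier view (yaw 16.4°). The finger width fell to 26.3 mm, so the cell is settling flat onto the pads. I'll re-measure its pose and the beam line.

```bash
cat >> cellm.py <<'E'
def beamfit(im,s,r0=160,r1=246):
    c=cam("wrist",s);h=cv2.cvtColor(im,cv2.COLOR_BGR2HSV)
    m=cv2.inRange(h,(18,60,140),(32,255,255)); m[:r0]=0;m[r1:]=0;m[:,:285]=0;m[:,345:]=0
    q=np.argwhere(m)[:,::-1]; P=onplane(c,q,.07)[:,:2]
    l=cv2.fitLine(P.astype(np.float32),4,0,.001,.001).ravel(); d=l[:2]*np.sign(l[1])
    print("beam n",len(q),"rows",q[:,1].min(),q[:,1].max(),"pt",l[2:].round(4),"yaw",np.degrees(np.arctan2(-d[0],d[1])).round(2)); return l
def celltilt(im,s,zt=-.007):
    """centre line of red strip on front face (rows 252-292) & top (rows 300-355) -> tool-y offsets"""
    T=optics.camera_model("wrist"); K,M=T["K"],T["T_tool_cam"]; c=(K,M[:3,:3],M[:3,3])
    res=[]
    for r,l,rr,*_ in edges(im,252,358,4):
        o,d=rays(c,[(l-.5,r),(rr+.5,r)])
        res.append((r,o,d))
    # front face plane x=.016 ; top plane z=zt, in tool frame
    F=[];Tp=[]
    for r,o,d in res:
        if r<=290: p=o+d*((.016-o[0])/d[:,0])[:,None]; F.append((p[:,2].mean(),p[:,1].mean(),np.ptp(p[:,1])))
        elif r>=302: p=o+d*((zt-o[2])/d[:,2])[:,None]; Tp.append((p[:,0].mean(),p[:,1].mean(),np.ptp(p[:,1])))
    F,Tp=np.array(F),np.array(Tp)
    k=np.polyfit(F[:,0],F[:,1],1); kt=np.polyfit(Tp[:,0],Tp[:,1],1)
    print("front: dy/dz",k[0].round(4),"deg",np.degrees(k[0]).round(2),"y at centre z=.023:",np.polyval(k,.023).round(4),"width",F[:,2].mean().round(4),"z range",F[:,0].min().round(3),F[:,0].max().round(3))
    print("top: yaw",np.degrees(kt[0]).round(2),"y",Tp[:,1].mean().round(4),"width",Tp[:,2].mean().round(4),"x",Tp[:,0].min().round(4),Tp[:,0].max().round(4))
E
python3 - <<'E'
from cellm import *
for t in("w7","w8"):
    s=pickle.load(open(f"pics/{t}.pkl","rb"));im=cv2.imread(f"pics/{t}.png");print(t);celltilt(im,s)
beamfit(im,s)
s,im=shot("wrist","w9"); print(s["width"]); celltilt(im,s); beamfit(im,s)
for o in edges(im,240,380,8): print(o[:3],end="")
E
```

```text
w7
front: dy/dz -0.0689 deg -3.95 y at centre z=.023: -0.002 width 0.0165 z range -0.004 0.04
top: yaw 0.07 y 0.0001 width 0.0168 x -0.011 0.0109
w8
front: dy/dz -0.0301 deg -1.72 y at centre z=.023: -0.0013 width 0.0165 z range -0.004 0.04
top: yaw 0.31 y -0.0004 width 0.0168 x -0.011 0.0109
beam n 650 rows 161 245 pt [0.5978 0.1916] yaw 16.12
0.02613397951805701
front: dy/dz -0.0301 deg -1.72 y at centre z=.023: -0.0013 width 0.0165 z range -0.004 0.04
top: yaw 0.31 y -0.0004 width 0.0168 x -0.011 0.0109
beam n 611 rows 160 245 pt [0.6006 0.1799] yaw 16.2
(248, np.float64(299.5), np.float64(330.5))(256, np.float64(298.72), np.float64(333.28))(264, np.float64(297.76), np.float64(334.24))(272, np.float64(297.8), np.float64(336.2))(280, np.float64(296.86), np.float64(338.14))(288, np.float64(296.9), np.float64(340.1))(296, np.float64(296.92), np.float64(341.08))(304, np.float64(296.92), np.float64(341.08))(312, np.float64(296.92), np.float64(341.08))(320, np.float64(296.9), np.float64(340.1))(328, np.float64(296.9), np.float64(340.1))(336, np.float64(296.9), np.float64(340.1))(344, np.float64(296.9), np.float64(340.1))(352, np.float64(296.9), np.float64(340.1))(360, np.float64(297.88), np.float64(340.12))
```

step_arm(
  steps=[
    {"rx":1.8,"ry":0,"rz":0,"x":0,"y":0,"z":0,"claw":0.01},
    {"rx":0,"ry":0,"rz":0,"x":0,"y":0,"z":0,"claw":0.01},
    {"rx":0,"ry":0,"rz":0,"x":0,"y":0,"z":0,"claw":0.01},
    {"rx":0,"ry":0,"rz":0,"x":0,"y":0,"z":0,"claw":0.01},
    {"rx":0,"ry":0,"rz":0,"x":0,"y":0,"z":0,"claw":0.01},
  ],
)

```text
clock: 19.85
eef_pos: [0.6003, 0.1652, 0.2534]
eef_rot: [[-0.278, 0.96, 0.031], [0.96, 0.278, 0.007], [-0.002, 0.032, -0.999]]
wrist_force: [0.5, -0.3, -0.1]
width: 0.0263
```

```bash
python3 - <<'E'
from cellm import *
s,im=shot("wrist","w10"); print(s["clock"],s["eef_pos"].round(4),s["eef_rot"].round(4).tolist(),s["width"]); celltilt(im,s); beamfit(im,s)
p=s["eef_pos"]+s["eef_rot"]@[0,-.001,.023]; print("nominal cell centre",p.round(4))
ey=s["eef_rot"][:,0]; obs=[]
for n in("side","scene"):
    i=optics.snapshot(n); cv2.imwrite(f"pics/{n}3.png",i); c=cam(n)
    u=proj(c,p-ey*.016)[0]; print(n,"pred window centre",u.round(1))
    b=[b for b in blobs(i,(0,140,50),(9,255,255),40)+blobs(i,(170,140,50),(180,255,255),40) if np.hypot(*(b[0]-u))<25]
    for ce,st,m in b:
        q=np.argwhere(m)[:,::-1].astype(np.float32); r=cv2.minAreaRect(q); print(" blob",ce.round(1),st.tolist(),"rect",np.round(r[0],1),np.round(r[1],1),round(r[2],1))
    mdl=[p-ey*.016+s["eef_rot"]@[0,a,b] for a in(-.009,.009) for b in(-.025,.025)]
    print(" model corners",proj(c,mdl).round(1).tolist())
E
```

```text
19.85 [0.6003 0.1652 0.2534] [[-0.2784, 0.96, 0.0311], [0.9605, 0.2783, 0.007], [-0.0019, 0.0318, -0.9995]] 0.02629538170516535
front: dy/dz -0.0301 deg -1.72 y at centre z=.023: -0.0013 width 0.0165 z range -0.004 0.04
top: yaw 0.15 y -0.0003 width 0.0167 x -0.011 0.0109
beam n 602 rows 160 245 pt [0.6014 0.1776] yaw 16.07
nominal cell centre [0.6001 0.1651 0.2303]
side pred window centre [318.6 152.3]
 blob [318.2 149.9] [313, 138, 9, 25, 107] rect [318.2 149.6] [24.3  6.6] 80.1
 model corners [[315.7, 144.5], [316.5, 162.3], [320.7, 142.1], [321.4, 159.8]]
scene pred window centre [399.8 199.5]
 blob [401.  197.1] [397, 184, 11, 28, 145] rect [400.8 196.8] [ 7.8 27.9] 14.0
 model corners [[397.7, 188.8], [396.5, 207.4], [403.3, 191.4], [402.0, 210.1]]
```

The wrist, side and scene views put the cell within about 2 mm of where the kinematics say, and it is upright with this lean. I'll centre it over the gap and lower part-way.

step_arm(
  steps=[
    {"rx":0,"ry":0,"rz":0,"x":0.011,"y":0.005,"z":0,"claw":0.01},
    {"rx":0,"ry":0,"rz":0,"x":0,"y":0,"z":0,"claw":0.01},
    {"rx":0,"ry":0,"rz":0,"x":0,"y":-0.0008,"z":0.025,"claw":0.01},
    {"rx":0,"ry":0,"rz":0,"x":0,"y":-0.0008,"z":0.025,"claw":0.01},
    {"rx":0,"ry":0,"rz":0,"x":0,"y":-0.0006,"z":0.02,"claw":0.01},
    {"rx":0,"ry":0,"rz":0,"x":0,"y":-0.0003,"z":0.01,"claw":0.01},
    {"rx":0,"ry":0,"rz":0,"x":0,"y":0,"z":0,"claw":0.01},
    {"rx":0,"ry":0,"rz":0,"x":0,"y":0,"z":0,"claw":0.01},
  ],
)

```text
clock: 20.8
eef_pos: [0.6025, 0.1778, 0.1745]
eef_rot: [[-0.279, 0.96, 0.032], [0.96, 0.279, 0.007], [-0.002, 0.033, -0.999]]
wrist_force: [-0.4, -0.9, -0.1]
width: 0.0261
```

```bash
python3 - <<'E'
from cellm import *
s,im=shot("wrist","w11"); print(s["clock"],s["eef_pos"].round(4),s["eef_rot"].round(4).tolist(),s["width"]); celltilt(im,s); beamfit(im,s,120,246)
print("cell centre",(s["eef_pos"]+s["eef_rot"]@[0,-.0013,.023]).round(4))
E
```

```text
20.8 [0.6025 0.1778 0.1745] [[-0.2792, 0.9597, 0.0319], [0.9602, 0.2791, 0.0072], [-0.002, 0.0326, -0.9995]] 0.02614443867607551
front: dy/dz -0.0301 deg -1.72 y at centre z=.023: -0.0013 width 0.0165 z range -0.004 0.04
top: yaw 0.31 y -0.0003 width 0.0168 x -0.011 0.0109
beam n 558 rows 187 245 pt [0.5962 0.196 ] yaw 16.64
cell centre [0.602  0.1776 0.1514]
```

step_arm(
  steps=[
    {"rx":0,"ry":0,"rz":0,"x":0,"y":-0.0011,"z":0.02,"claw":0.01},
    {"rx":0,"ry":0,"rz":0,"x":0,"y":-0.0007,"z":0.02,"claw":0.01},
    {"rx":0,"ry":0,"rz":0,"x":0,"y":-0.0007,"z":0.02,"claw":0.01},
    {"rx":0,"ry":0,"rz":0,"x":0,"y":-0.0005,"z":0.015,"claw":0.01},
    {"rx":0,"ry":0,"rz":0,"x":0,"y":-0.0002,"z":0.006,"claw":0.01},
    {"rx":0,"ry":0,"rz":0,"x":0,"y":0,"z":0,"claw":0.01},
    {"rx":0,"ry":0,"rz":0,"x":0,"y":0,"z":0,"claw":0.01},
    {"rx":0,"ry":0,"rz":0,"x":0,"y":0,"z":0,"claw":0.01},
  ],
)

```text
clock: 21.65
eef_pos: [0.6025, 0.1774, 0.094]
eef_rot: [[-0.279, 0.96, 0.033], [0.96, 0.279, 0.007], [-0.002, 0.034, -0.999]]
wrist_force: [-0.2, -0.2, -0.6]
width: 0.0259
```

```bash
python3 - <<'E'
from cellm import *
s,im=shot("wrist","w12"); print(s["clock"],s["eef_pos"].round(4),s["eef_rot"].round(4).tolist(),s["width"],s["wrist_force"].round(1)); celltilt(im,s)
p=s["eef_pos"]+s["eef_rot"]@[0,-.0013,.023];print("cell centre",p.round(4))
tiles=[]
ey=np.array([-.279,.9603,0]); ex=np.array([.9603,.279,0]); bm=np.array([.6015,.177,.07])
for n in("side","scene"):
    i=optics.snapshot(n); cv2.imwrite(f"pics/{n}4.png",i); c=cam(n)
    print(n,"beam model from lamp/to reader px",proj(c,[bm-ey*.045,bm-ey*.016,bm+ey*.016,bm+ey*.045]).round(1).tolist())
    h=cv2.cvtColor(i,cv2.COLOR_BGR2HSV); u=proj(c,bm-ey*.016)[0]
    for ce,st,m in blobs(i,(0,140,50),(9,255,255),25):
        if np.hypot(*(ce-u))<30: r=cv2.minAreaRect(np.argwhere(m)[:,::-1].astype(np.float32)); print(" red",ce.round(1),st.tolist(),np.round(r[0],1),np.round(r[1],1))
    for ce,st,m in blobs(i,(18,90,120),(34,255,255),4):
        if np.hypot(*(ce-u))<30: print(" yel",ce.round(1),st.tolist())
    x,y=u.astype(int); w=45; tiles.append(cv2.resize(i[y-w:y+w,x-w:x+w],(400,400),interpolation=cv2.INTER_CUBIC)); print(" crop org",x-w,y-w)
cv2.imwrite("pics/t2.png",np.hstack(tiles))
E
```

```text
21.65 [0.6025 0.1774 0.094 ] [[-0.279, 0.9597, 0.0331], [0.9603, 0.2789, 0.0075], [-0.0021, 0.0339, -0.9994]] 0.02587099643685231 [-0.2 -0.2 -0.6]
front: dy/dz -0.0306 deg -1.76 y at centre z=.023: -0.0013 width 0.0166 z range -0.004 0.04
top: yaw 0.18 y -0.0004 width 0.0167 x -0.011 0.0109
cell centre [0.602  0.1773 0.071 ]
side beam model from lamp/to reader px [[325.3, 207.1], [317.7, 203.3], [309.6, 199.2], [302.4, 195.6]]
 red [317.  195.1] [313, 191, 8, 11, 41] [317.1 195.1] [10.8  5.1]
 crop org 272 158
scene beam model from lamp/to reader px [[391.2, 257.2], [399.0, 252.9], [407.5, 248.3], [414.9, 244.2]]
 red [401.3 245.6] [398, 238, 9, 17, 73] [401.  245.3] [ 6.5 17.1]
 crop org 354 207
```

View pics/t2.png

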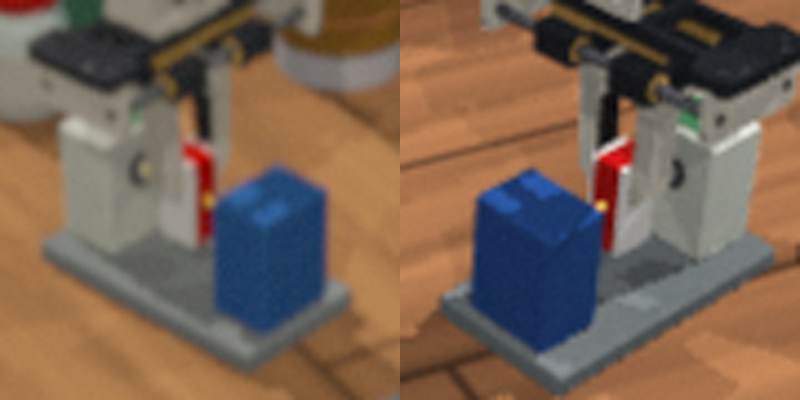

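The tiles show the red cell between the posts. The yellow beam spot sits on its window at side (318.8,203) and scene (399,253.4), within 0.5–1 px of the predicted beam points, and clear of lamp, reader and base. I'll trim 1 mm down, let it settle, and run the final checks.

step_arm(
  steps=[
    {"rx":0.2,"ry":0,"rz":0,"x":0,"y":-0.0004,"z":0.001,"claw":0.01},
    {"rx":0,"ry":0,"rz":0,"x":0,"y":0,"z":0,"claw":0.01},
    {"rx":0,"ry":0,"rz":0,"x":0,"y":0,"z":0,"claw":0.01},
    {"rx":0,"ry":0,"rz":0,"x":0,"y":0,"z":0,"claw":0.01},
    {"rx":0,"ry":0,"rz":0,"x":0,"y":0,"z":0,"claw":0.01},
    {"rx":0,"ry":0,"rz":0,"x":0,"y":0,"z":0,"claw":0.01},
  ],
)

```text
clock: 22.4
eef_pos: [0.6012, 0.1771, 0.0915]
eef_rot: [[-0.279, 0.96, 0.028], [0.96, 0.279, 0.006], [-0.002, 0.028, -1.0]]
wrist_force: [0.0, -0.6, -0.2]
width: 0.0262
```

```bash
python3 - <<'E'
from cellm import *
s,im=shot("wrist","w13"); print(s["clock"],s["width"],s["wrist_force"].round(1),np.abs(s["joint_velocities"]).max().round(4)); celltilt(im,s)
print("cell centre",(s["eef_pos"]+s["eef_rot"]@[0,-.0013,.023]).round(4),"tool tilt deg",np.degrees(s["eef_rot"][2,1]).round(2))
i=optics.snapshot("side"); c=cam("side"); h0=cv2.imread("pics/side1.png")
for nm,lo,hi,y in(("green",(45,100,50),(80,255,255),.05),("yellow",(20,120,110),(32,255,255),-.05)):
    u=proj(c,np.r_[world(0,y),.065])[0]
    for t,g in(("now",i),("before",h0)):
        for ce,st,m in blobs(g,lo,hi,12):
            if np.hypot(*(ce-u))<15: print(nm,t,"pred",u.round(0),ce.round(1),st[4])
o=[b for b in blobs(i,(5,170,110),(16,255,255),300) if 340<b[0][0]<500 and 180<b[0][1]<300]
print("lid",[(b[0].round(0),b[1].tolist()) for b in o],"pred lid corners 1.95:",proj(c,[np.r_[world(.07-.14*np.cos(1.95),y),.0755+.14*np.sin(1.95)] for y in(.09,-.09)]).round(0).tolist())
E
```

```text
22.4 0.026234064201364142 [ 0.  -0.6 -0.2] 0.0024
front: dy/dz -0.0327 deg -1.87 y at centre z=.023: -0.0014 width 0.0167 z range -0.004 0.04
top: yaw 0.18 y -0.0004 width 0.0167 x -0.011 0.0109
cell centre [0.6006 0.1769 0.0684] tool tilt deg 1.62
green now pred [361. 264.] [363.2 267.9] 114
green before pred [361. 264.] [363.1 267.9] 113
yellow now pred [391. 287.] [392.8 287.6] 118
yellow before pred [391. 287.] [392.7 287.4] 116
lid [(array([415., 233.]), [374, 189, 97, 91, 4212]), (array([451., 202.]), [431, 190, 42, 23, 658])] pred lid corners 1.95: [[393.0, 188.0], [454.0, 224.0]]
```

step_arm(
  steps=[
    {"rx":-0.2,"ry":0,"rz":0,"x":0,"y":0.0004,"z":-0.001,"claw":0.01},
    {"rx":0,"ry":0,"rz":0,"x":0,"y":0,"z":0,"claw":0.01},
    {"rx":0,"ry":0,"rz":0,"x":0,"y":0,"z":0,"claw":0.01},
    {"rx":0,"ry":0,"rz":0,"x":0,"y":0,"z":0,"claw":0.01},
  ],
)

```text
clock: 22.9
eef_pos: [0.6016, 0.1772, 0.0925]
eef_rot: [[-0.279, 0.96, 0.031], [0.96, 0.279, 0.007], [-0.002, 0.032, -0.999]]
wrist_force: [-0.1, -0.0, -1.0]
width: 0.026
```

```bash
python3 - <<'E'
from cellm import *
P=[]
for k in range(6):
    s,im=shot("wrist","w14"); P.append(np.r_[s["eef_pos"]+s["eef_rot"]@[0,-.0014,.023],np.degrees(s["eef_rot"][2,1])])
P=np.array(P);print(P.mean(0).round(4),P.std(0).round(4),s["width"],s["clock"],"t",P.mean(0)[:2]@[.9603,.279]); celltilt(im,s)
E
```

```text
[0.6009 0.177  0.0694 1.8139] [0.     0.     0.     0.0035] 0.025860333215113742 23.15 t 0.6264270470878583
front: dy/dz -0.0303 deg -1.73 y at centre z=.023: -0.0013 width 0.0167 z range -0.004 0.04
top: yaw 0.18 y -0.0004 width 0.0167 x -0.011 0.0109
```

The centre is at (0.601, 0.177, 0.069) against a beam middle of (0.6015, 0.177, 0.070). It is upright to about 0.1° and steady, so I'm handing in.

```bash
python3 -c "
from bench import ctrl
print(ctrl.close_job())"
```

```text
the job is handed in; nothing more can be done
None
```

The job is done and handed in at about 23 s of the 58 s allowed. The red cell is being held in the gauge gap, and the hand-in returned no verdict.

**What I did**
- **Latch:** I swung the lever to about 1.03 rad, clear of the tongue.
- **Lid:** I lifted it by the knob to about 45°, then pushed it from the inner side back to its stop (about 1.95 rad). It stands there by itself.
- **Red cell:** I took it from the middle socket by its two white faces and lowered it into the gap. The jaws never closed on the windows.

**Last checks**
- **Position:** the cell centre is at (0.601, 0.177, 0.069), against the beam middle I measured at (0.6015, 0.177, 0.070).
- **Alignment:** it is upright to about 0.1° and turned within about 0.5° of the beam. Wrist force is about 1 N or less and the arm is still.
- **Beam:** both fixed cameras showed the beam spot on the window within 1–1.5 px of the predicted point, with the cell clear of both posts and the base. That view was taken just before the last 1–2 mm trims.
- **Rest of the bench:** the green and yellow cells are unmoved in their sockets and the lid is still open. I did not check the jar, spatula and spool at the end, but nothing went near them.

**Checks that disagreed**
- **Cell height in the grip:** the wrist camera put the cell about 5 mm lower than the arm's own position reading, and the two fixed cameras put it about 2 mm higher. I used the arm's reading, which lies between them.
- **Cell angle in the grip:** the cell was gripped about 4° askew and settled to about 1.7°. I leaned the tool by that much to hold the cell upright.

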